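# Close up the toy's battery bay

### The arm

A 6-joint arm with a two-finger parallel gripper is mounted at the origin on the work surface. World frame = base frame: x ahead of the robot, y to its left, z up, the work surface at z = 0. Lengths are in m, angles in rad, forces in N, time in s.
With the tool pointing down it reaches from about 0.375 to 0.9 m from the base axis. Payload 3.1 kg.
Tool frame: the origin (TCP) lies at the very end of the fingers, on their centre line; the grasp point (between the pads) lies 19 mm behind it; z points along the fingers, y is the direction in which the jaws open and shut (so a half turn about z gives the same grasp; the last joint's range is limited). The gripper opens to 85 mm and grips with 20 to 120 N. Pads are 22 mm wide; open, the fingers measure 114 mm over their backs; the gripper's body (76 mm by 85 mm) begins 54 mm behind the grasp point. The pads swing forward as they close: fully open they stand 13 mm farther back than shut.
Start: joints at [-1.399, 0.527, 1.433, -0, 1.181, -0.178], TCP at [0.214, -0.587, 0.208] pointing down, gripper open.
Joint ranges: [-3.08, 3.08], [-0.75, 2.2], [0.22, 2.44], [-1.43, 4.57], [0, 2.65], [-2.85, 2.85]. Speed limits (rad/s): [2.79, 2.79, 3.14, 3.14, 3.14, 3.14].

### API

Orientations are given as a unit quaternion [x, y, z, w].
In Python, from station import manip gives the robot as it stands. The module is installed in compiled form; this text tells all that it offers.
- The arm moves only by the tool send_rows, never from a script. Its argument "commands" is a list of rows, each an object with "delta_pos": the shift along the world's x, y, z in cm, a list of three; "yaw": the turn about the world's z in rad. A call has 1 to 10 rows; each row shifts and turns the pose as measured when the row begins; what a row does not reach is not made up. A row lasts 1/8 s, in which the tool goes at most 62.5 mm and 10.7 degrees, less where a joint would pass 70% of its speed; a pose out of reach is approached as far as the arm can. A call is refused whole if a number of a shift passes 6.25 or a number of a turn 0.188, either way. A call with a gripper value outside its range is refused whole. "grip" is the closure, from -1 (fully open) to 1 (shut), set as the call begins (left out, the last holds). The fingers move at their own pace and stop on an object; "force" is the grip in N (left out, the last holds). Time passes only in rows, so rows that do not move let the fingers close. It gives the time, the measured TCP pose, the force and the opening at its end, in the units of the state.
- manip.sense(): the state, without advancing time (a new reading comes with each control period).
- manip.snapshot(name): name is "side" or "top"; returns the picture (420x560x3 uint8, blue, green, red); there is no depth.
- manip.get_calibration(name): a dict with "fx", "fy", "cx", "cy" (pixels), "dist_coeffs" ([k1, k2, p1, p2, k3] as OpenCV has them; the pictures are not rectified), "world_to_cam" (4x4, takes a point from world to camera coordinates). Camera axes: x right, y down, z forward; pixel columns grow to the right and rows downward; lengths in m; the calibration is good to about 2 mm. A picture is of the moment at which its call begins. get_calibration takes no time and is no camera call.
- manip.sign_off(): hands the job in, once; it reports no verdict.
The state is a dict: "t": time; "q": joint angles; "qd": joint speeds; "tau": joint torques, N m; "tcp_pos": TCP position; "tool_rot": TCP orientation; "force": force on the tool from outside, world axes, zero at the start; "ft_torque": the same for the moment, N m; "finger_gap": opening from 0.0 (shut) to 1.0 (fully open).
Only numpy, scipy, OpenCV 4.12 (cv2) and the standard library are available. Lean on these libraries where they do the work, as an engineer would, in place of code of your own. Each camera call takes 0.05 s, during which the arm holds its last target. There are 200 camera calls.

### The job

Lay the battery pack flat in the open bay of the blue toy case, setting it down rather than dropping it. Then close the bay with its cover: angle the cover's tongue into the groove under the lip, then lower it, not letting it fall shut, until it lies fully home in its recess, and let go. Leave the other things on the table where they are.

Things in the scene. Friction and masses are not known exactly. Their poses are not given: they have to be found in the camera images.
- case: blue plastic toy case, 170 (x) x 160 (y) x 63 mm, fixed to the table face down, its battery bay open upward; a low carry-handle loop sticks out 41 mm on its far (+x) side. Origin: centre of its underside. Its x axis points from the grooved edge to the far edge (away from the robot at yaw 0), z up
- recess (a point): centre, at ledge height, of the recess that takes the cover; (0, 0, 50) mm in the case frame, axes as the case. Recess: x -66 to +66 mm, y -59 to +59 mm, bottomed by a ledge around the bay. The rim on the far edge and both sides stands 8 mm above the ledge; on the near edge (-x) a lip overhangs x -66 to -56 mm, its underside 9 mm and its top 13 mm above the ledge
- groove (a point): mouth of the groove, the slot under the lip, open towards the case's +x: point on the ledge straight below the lip's free edge, mid-width; (-56, 0, 50) mm in the case frame. The groove is 9 mm high, 10 mm deep from here towards -x, 118 mm wide between the side rims. Axes as the case
- bay (a point): centre of the battery bay's flat floor, at (0, 0, 8) mm in the case frame; the bay is 100 mm (x) by 100 mm (y) and 42 mm deep up to the ledge. Axes as the case
- cover_grip (a point): centre of the grip bar of the loose cover, 20 mm above the cover's underside. Bar: 12 mm thick (x), 54 mm long (y), upright, 24 mm tall on a blue plate 116 (x) x 112 (y) x 8 mm; about 140 g, balanced near the bar. The plate reaches 58 mm to +x and -x of the bar, the tongue 70 mm to -x. Starts flat on the table, bar up, tongue roughly towards the robot, left or right of the case
- tongue (a point): middle of the end face of the cover's tongue, 2 mm above the cover's underside, 70 mm to -x of the grip bar's centre; the tongue runs along the plate's whole -x edge: 12 mm long (x), 112 mm wide, 4 mm thick, level with the underside. The cover is 128 mm long with it. Axes as the cover
- pack_center (a point): grey plastic battery pack with a paper sleeve, 70 (x) x 34 (y) x 28 (z) mm, about 160 g, lying flat on the table at the side of the case where the cover is not. This point is its centre, 14 mm above its underside; z up
- driver_center (a point): cordless screwdriver, black round body 26 mm thick with a thin steel bit, 175 mm long, lying on the table; leave it alone. The point is its centre
- remote_center (a point): white remote control 150 x 45 x 18 mm, lying flat; leave it alone. The point is its centre
Mind the look-alikes: they are no part of the job. Leave any yellow look-alike of the part that bears cover_grip alone.

How it is judged:
By the outcome, as a careful person would: the job done as asked, in the order asked, and still so for the second after the job is handed in, with the robot touching nothing.
It also fails if it takes over 58 s, if anything falls off the work surface, if the arm or the gripper's body presses on something with over 40 N, if the wrist force passes 120 N, or if a joint passes its speed limit or range.

## Working session

There is one attempt and no reset: what is moved stays moved. The work goes in short steps, Python scripts to look and compute and a tool call to move; the robot and the scene stay as the last step left them, time stands still between calls to the robot, and variables do not carry over. Pictures are saved under pics/ and viewed, about 8 in all and at most 12, crops included, and the job is handed in when it is done.

Besides the shell and the picture viewer there is one more tool, called after ">>>" as name([rows], argument=value, ...), one row to a line, values as JSON. send_rows: Moves the arm, as the interface text tells. Its arguments: {"type":"object","properties":{"commands":{"type":"array","items":{"type":"object","properties":{"delta_pos":{"type":"array","items":{"type":"number"}},"yaw":{"type":"number"}}}},"grip":{"type":"number"},"force":{"type":"number"}},"required":["commands"]}

```bash
mkdir -p pics
python3 - <<'E'
from station import manip
import cv2,numpy as np
a=manip.snapshot("top");b=manip.snapshot("side")
cv2.imwrite("pics/top0.png",a);cv2.imwrite("pics/side0.png",b)
np.set_printoptions(precision=4,suppress=True)
for n in("top","side"):
    c=manip.get_calibration(n);print(n,c)
s=manip.sense();print(s)
E
```

```text
top {'fx': 532.3566415796488, 'fy': 532.3566415796488, 'cx': 282.9755344399114, 'cy': 204.62327967741143, 'dist_coeffs': array([-0.1892,  0.    ,  0.    ,  0.    ,  0.    ]), 'world_to_cam': array([[ 0.0273, -0.9995,  0.013 , -0.1651],
       [-0.9829, -0.0292, -0.1817,  0.4821],
       [ 0.182 , -0.0078, -0.9833,  1.6746],
       [ 0.    ,  0.    ,  0.    ,  1.    ]])}
side {'fx': 520.1814120272843, 'fy': 520.1814120272843, 'cx': 278.8104015760871, 'cy': 212.17255204599263, 'dist_coeffs': array([-0.0205,  0.    ,  0.    ,  0.    ,  0.    ]), 'world_to_cam': array([[-0.9481, -0.318 , -0.0012,  0.3821],
       [-0.1913,  0.5734, -0.7966,  0.2163],
       [ 0.2541, -0.755 , -0.6045,  1.223 ],
       [ 0.    ,  0.    ,  0.    ,  1.    ]])}
{'t': 0.1, 'q': array([-1.3995,  0.5284,  1.4338,  0.    ,  1.1814, -0.1785]), 'qd': array([ 0.001 , -0.0028, -0.0025, -0.0011,  0.0011,  0.0002]), 'tau': array([ -0.0003, -44.3305, -17.8586,  -0.0003,   0.0039,   0.    ]), 'tcp_pos': array([ 0.2141, -0.5865,  0.2074]), 'tool_rot': array([ 0.9847,  0.174 ,  0.    , -0.001 ]), 'force': array([ 0.4764,  0.5563, -0.5087]), 'ft_torque': array([-0.0096, -0.0663,  0.0251]), 'finger_gap': 0.9984885726292426}
```

View pics/top0.png

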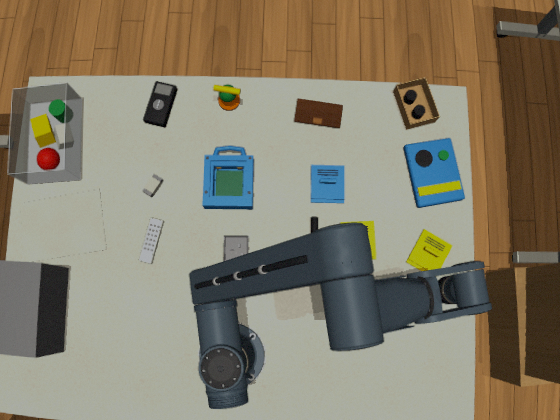

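View pics/side0.png

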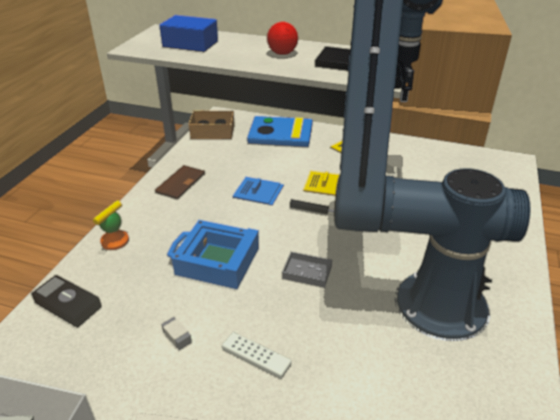

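Candidates for the cover: the blue plate at top (327,184), with yellow look-alikes at (360,240) and (430,250), and a blue box at (434,172). Candidates for the pack: the grey object at top (152,185) / side (176,332), and the dark grey box at top (235,245) / side (307,269). I'll check these in close crops.

```bash
cat > h.py <<'E'
from station import manip
import cv2,numpy as np
np.set_printoptions(precision=4,suppress=True)
C={n:manip.get_calibration(n) for n in("top","side")}
def K(n):
    c=C[n];return np.array([[c['fx'],0,c['cx']],[0,c['fy'],c['cy']],[0,0,1.]])
def ray(n,px):
    c=C[n];u=cv2.undistortPoints(np.array(px,float).reshape(-1,1,2),K(n),np.array(c['dist_coeffs'])).reshape(-1,2)
    T=np.array(c['world_to_cam']);R=T[:3,:3];o=-R.T@T[:3,3]
    return o,np.c_[u,np.ones(len(u))]@R
def plane(n,px,z):
    o,d=ray(n,px);return o+d*((z-o[2])/d[:,2])[:,None]
def proj(n,P):
    T=np.array(C[n]['world_to_cam'])
    return cv2.projectPoints(np.array(P,float).reshape(-1,3),cv2.Rodrigues(T[:3,:3])[0],T[:3,3],K(n),np.array(C[n]['dist_coeffs']))[0].reshape(-1,2)
def crop(img,x0,y0,x1,y1,s):
    return cv2.resize(img[y0:y1,x0:x1],None,fx=s,fy=s,interpolation=cv2.INTER_CUBIC)
E
python3 - <<'E'
from h import *
a=cv2.imread("pics/top0.png");b=cv2.imread("pics/side0.png")
t=crop(a,135,140,355,265,3.6);s=crop(b,150,170,350,360,2)
s2=crop(b,150,170,340,360,2)
t=crop(a,135,140,355,265,3.6)
cv2.imwrite("pics/t1.png",t[:,:800]);
print(proj("top",[[.5,0,0],[.6,0,0],[.5,.1,0]]),proj("side",[[.5,0,0],[.6,0,0],[.5,.1,0]]))
cv2.imwrite("pics/s1.png",crop(b,140,165,340,360,3))
E
```

```text
[[237.3788 201.7967]
 [238.6839 172.552 ]
 [207.4356 200.9255]] [[243.4062 258.6502]
 [208.2292 250.5493]
 [228.349  284.7758]]
```

View pics/t1.png

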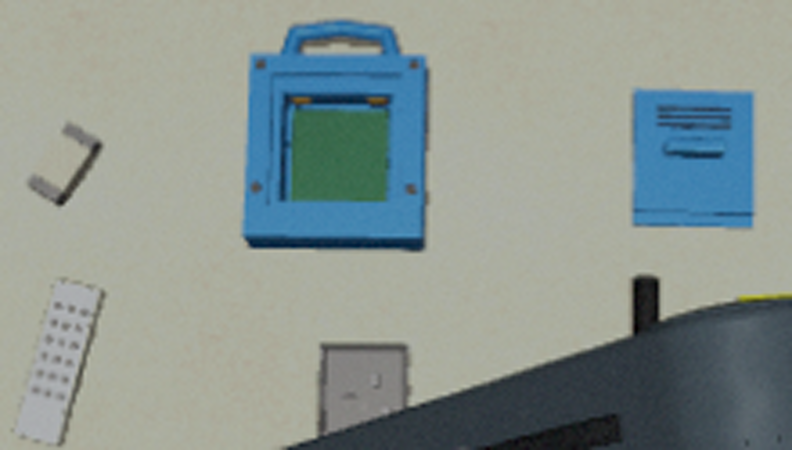

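View pics/s1.png

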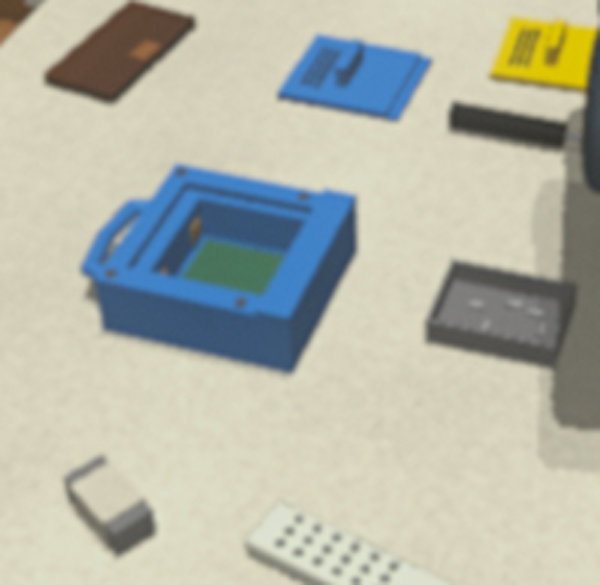

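The top crop shows the blue cover, with its tongue towards the robot and its bar at crop (695,148). The bar is nearer the far edge in the picture, partly from parallax. The case bay is at (340,150). The pack with the paper sleeve is at (63,163), and the dark grey object is a tray of screws, so not the pack.

Run:
```python
from h import *
a=cv2.imread("pics/top0.png");b=cv2.imread("pics/side0.png")
def blue(im):
    h=cv2.cvtColor(im,cv2.COLOR_BGR2HSV);return cv2.inRange(h,(98,120,60),(118,255,255))
def comp(m,pt):
    n,l,st,c=cv2.connectedComponentsWithStats(m);return (l==l[pt[1],pt[0]]).astype(np.uint8)*255
# cover
for n,im,pt,pc in(("top",a,(320,195),(230,196)),("side",b,(250,197),(215,225))):
    for nm,p,zs in(("cover",pt,(0,.004,.008)),("case",pc,(.058,.063))):
        m=comp(blue(im),p);c=max(cv2.findContours(m,0,1)[0],key=cv2.contourArea)
        print(n,nm,m.astype(bool).sum(),cv2.boundingRect(c))
        ap=cv2.approxPolyDP(c,3,True)[:,0]
        for z in zs[-1:]:
            P=plane(n,ap,z);print(np.c_[ap,P[:,:2]*1000])
# crop-derived
def T(p):return np.array(p)/3.6+[135-.36,140-.36]
def S(p):return np.array(p)/3+[140-.33,165-.33]
print("case far top",plane("top",T([(250,55),(427,55)]),.058),"near",plane("top",T([(245,238),(424,240)]),.063))
print("screws",plane("top",T([(260,65),(414,64)]),.058),plane("top",T([(256,188),(410,188)]),.058))
print("side corners near-left,near-right,far-left",plane("side",S([(297,318),(355,196)]),.063),plane("side",S([(103,281),(178,167)]),.058))
h=cv2.cvtColor(a,cv2.COLOR_BGR2HSV);g=cv2.inRange(h,(55,80,40),(85,255,255));g=comp(g,(230,182))
c=max(cv2.findContours(g,0,1)[0],key=cv2.contourArea);r=cv2.boundingRect(c);print("floor",r,plane("top",[(r[0]-.5,r[1]-.5),(r[0]+r[2]-.5,r[1]+r[3]-.5)],.008))
print("bar top z32",plane("top",T([(665,148),(724,150)]),.032),plane("side",S([(362,42),(338,80)]),.032))
print("pack top face z28", plane("top",T([(68,124),(98,144),(60,200),(28,180)]),.028),plane("side",S([(67,480),(102,457),(152,505),(115,540)]),.028))
```

```text
top cover 1213 (311, 165, 33, 38)
[[ 312.      165.      631.5296 -245.2573]
 [ 311.      201.      508.4151 -243.9767]
 [ 343.      202.      508.2283 -350.4169]
 [ 343.      166.      631.5186 -349.7923]]
top case 2031 (203, 146, 50, 63)
[[215.     148.     665.0731  76.3898]
 [204.     160.     623.4828 110.1745]
 [204.     207.     468.0516 101.3768]
 [251.     208.     469.3005 -49.3933]
 [252.     156.     641.2563 -45.9177]
 [240.     147.     670.6671  -5.4366]]
side cover 821 (234, 178, 49, 26)
[[ 234.      196.      625.9342 -241.8777]
 [ 272.      203.      506.1573 -244.3416]
 [ 282.      185.      507.7367 -343.0567]
 [ 245.      178.      630.5331 -343.4103]]
side case 3279 (168, 221, 90, 66)
[[173.     243.     660.8466  65.598 ]
 [168.     254.     652.9993 106.4992]
 [174.     260.     628.889  121.2543]
 [176.     273.     603.3149 160.0994]
 [236.     286.     453.8396 154.7717]
 [235.     272.     473.4687 113.0382]
 [257.     231.     477.6143 -45.7226]
 [241.     232.     515.2307 -28.8798]
 [238.     228.     528.7248 -41.6252]
 [202.     221.     630.1239 -38.7851]]
case far top [[ 0.6421  0.1117  0.058 ]
 [ 0.6464 -0.0496  0.058 ]] near [[ 0.472   0.1058  0.063 ]
 [ 0.4749 -0.0537  0.063 ]]
screws [[ 0.6329  0.102   0.058 ]
 [ 0.6376 -0.0381  0.058 ]] [[ 0.5187  0.0991  0.058 ]
 [ 0.5227 -0.0391  0.058 ]]
side corners near-left,near-right,far-left [[ 0.467   0.1061  0.063 ]
 [ 0.4766 -0.0504  0.063 ]] [[ 0.6348  0.1112  0.058 ]
 [ 0.6421 -0.0445  0.058 ]]
floor (216, 171, 27, 25) [[ 0.6029  0.0775  0.008 ]
 [ 0.5202 -0.0167  0.008 ]]
bar top z32 [[ 0.5724 -0.2689  0.032 ]
 [ 0.5723 -0.3231  0.032 ]] [[ 0.5704 -0.3212  0.032 ]
 [ 0.5695 -0.2502  0.032 ]]
pack top face z28 [[0.5803 0.2821 0.028 ]
 [0.5621 0.2525 0.028 ]
 [0.5085 0.2842 0.028 ]
 [0.5264 0.3157 0.028 ]] [[0.5777 0.2845 0.028 ]
 [0.5637 0.2566 0.028 ]
 [0.5084 0.2856 0.028 ]
 [0.5192 0.3222 0.028 ]]
```

Measured values, which match the given sizes to within a few mm:

| Object | Centre (m) | Yaw (rad) |
|---|---|---|
| Case | (0.557, 0.029) | 0.03 |
| Cover bar | (0.574, -0.296) | 0 |
| Pack | (0.543, 0.285) | -0.54 |

Next I go to the pack. The jaws need to lie at 1.03 rad, which is a turn of -0.89 rad.

>>> send_rows([
  {"delta_pos": [3.6, 4.8, 0], "yaw": -0.11},
  {"delta_pos": [3.6, 4.8, 0], "yaw": -0.11},
  {"delta_pos": [3.6, 4.8, 0], "yaw": -0.11},
  {"delta_pos": [3.6, 4.8, 0], "yaw": -0.11},
  {"delta_pos": [3.6, 4.8, 0], "yaw": -0.11},
  {"delta_pos": [3.6, 4.8, 0], "yaw": -0.11},
  {"delta_pos": [3.6, 4.8, 0], "yaw": -0.11},
  {"delta_pos": [3.6, 4.8, 0], "yaw": -0.11},
], grip=-1, force=40)

```text
t: 1.1
tcp_pos: [0.5055, -0.1939, 0.2044]
tool_rot: [0.96, -0.281, -0.0, -0.001]
force: [0.7, -1.9, 0.1]
finger_gap: 1.001
```

>>> send_rows([
  {"delta_pos": [0.5, 6.1, 0]},
  {"delta_pos": [0.5, 6.1, 0]},
  {"delta_pos": [0.5, 6.1, 0]},
  {"delta_pos": [0.5, 6.1, 0]},
  {"delta_pos": [0.5, 6.1, 0]},
  {"delta_pos": [0.5, 6.1, 0]},
])

```text
validation failed for argument at $.co...
```

>>> send_rows([
  {"delta_pos": [0.5, 6.0, 0], "yaw": 0},
  {"delta_pos": [0.5, 6.0, 0], "yaw": 0},
  {"delta_pos": [0.5, 6.0, 0], "yaw": 0},
  {"delta_pos": [0.5, 6.0, 0], "yaw": 0},
  {"delta_pos": [0.5, 6.0, 0], "yaw": 0},
  {"delta_pos": [0.5, 6.0, 0], "yaw": 0},
  {"delta_pos": [0.5, 6.0, 0], "yaw": 0},
  {"delta_pos": [0.3, 5.0, -2], "yaw": 0.02},
])

```text
t: 2.1
tcp_pos: [0.5463, 0.292, 0.1834]
tool_rot: [0.963, -0.271, 0.002, -0.002]
force: [0.1, -0.5, -0.5]
finger_gap: 0.998
```

>>> send_rows([
  {"delta_pos": [-0.3, -0.7, -5], "yaw": 0.01},
  {"delta_pos": [0, 0, -5], "yaw": 0},
  {"delta_pos": [0, 0, -4], "yaw": 0},
  {"delta_pos": [0, 0, -2], "yaw": 0},
  {"delta_pos": [0, 0, -0.5], "yaw": 0},
])

```text
t: 2.72
tcp_pos: [0.5406, 0.2904, 0.011]
tool_rot: [0.965, -0.262, 0.001, -0.002]
force: [-0.4, -0.3, 1.1]
finger_gap: 0.999
```

Run:
```python
from h import *
a=manip.snapshot("top");b=manip.snapshot("side")
cv2.imwrite("pics/top2.png",a);cv2.imwrite("pics/side2.png",b)
s=manip.sense();print(s['t'],s['tcp_pos'],s['force'])
cv2.imwrite("pics/v2.png",np.hstack([crop(a,135,150,205,270,4)[:480],crop(b,130,240,260,360,4)[:480,:500]]))
```

```text
2.825 [0.5414 0.2906 0.0123] [0.1027 0.1063 0.3706]
```

View pics/v2.png

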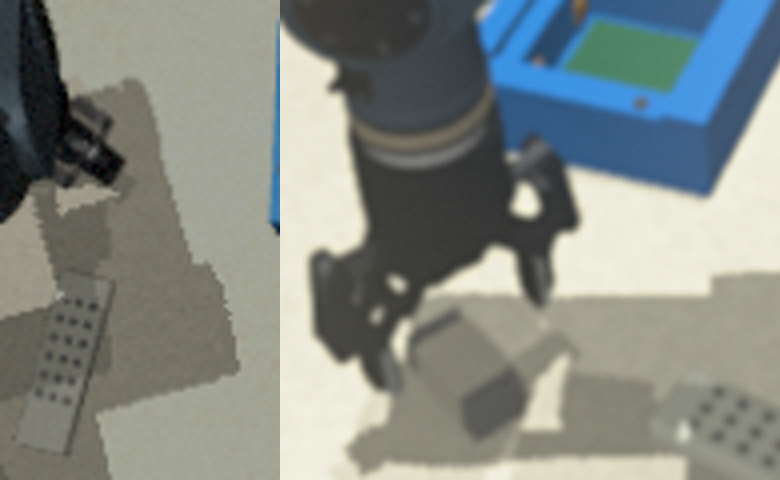

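The side view shows the open fingers straddling the pack, so I close on it.

>>> send_rows([
  {"delta_pos": [0.1, -0.4, -0.5], "yaw": 0},
  {"delta_pos": [0, 0, 0], "yaw": 0},
])

```text
t: 3.08
tcp_pos: [0.5441, 0.2868, 0.0091]
tool_rot: [0.965, -0.262, 0.004, -0.004]
force: [0.1, 0.2, 0.2]
finger_gap: 1.002
```

>>> send_rows([
  {"delta_pos": [0, 0, 0], "yaw": 0},
  {"delta_pos": [0, 0, 0], "yaw": 0},
  {"delta_pos": [0, 0, 0], "yaw": 0},
  {"delta_pos": [0, 0, 0], "yaw": 0},
  {"delta_pos": [0, 0, 0], "yaw": 0},
  {"delta_pos": [0, 0, 0], "yaw": 0},
], grip=1, force=40)

```text
t: 3.82
tcp_pos: [0.5454, 0.2872, 0.0111]
tool_rot: [0.965, -0.262, 0.005, -0.005]
force: [0.4, 0.4, 0.0]
finger_gap: 0.002
```

The gap closed to 0, so the pack was missed. I'll look.

Run:
```python
from h import *
b=manip.snapshot("side");a=manip.snapshot("top")
cv2.imwrite("pics/top3.png",a);cv2.imwrite("pics/side3.png",b)
cv2.imwrite("pics/v3.png",np.hstack([crop(b,130,270,260,370,4.5),]))
s=manip.sense();print(s['tcp_pos'],proj("side",s['tcp_pos']),proj("side",[.5435,.285,.028]))
```

```text
[0.5454 0.2871 0.0111] [[175.5987 334.3397]] [[175.8714 328.7346]]
```

View pics/v3.png

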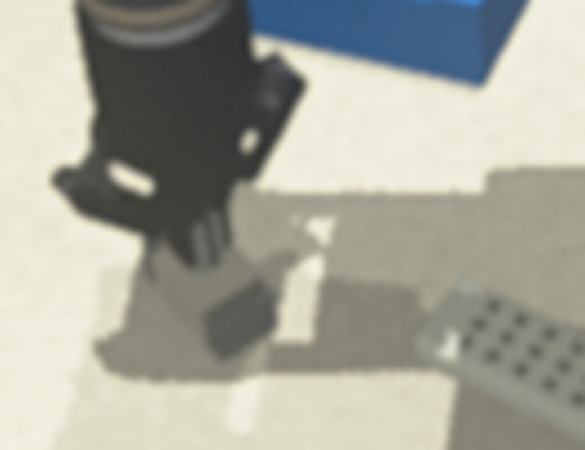

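>>> send_rows([
  {"delta_pos": [0, 0, -0.2], "yaw": 0},
  {"delta_pos": [0, 0, 0], "yaw": 0},
])

```text
t: 4.18
tcp_pos: [0.5453, 0.2871, 0.0088]
tool_rot: [0.965, -0.262, 0.005, -0.004]
force: [0.6, 0.0, 0.4]
finger_gap: -0.002
```

Run:
```python
from h import *
s=manip.sense();print(s['tcp_pos'],s['q'],s['tool_rot'],s['force'],s['ft_torque'],s['finger_gap'],s['tau'])
a=cv2.imread("pics/top3.png");b=cv2.imread("pics/side3.png")
cv2.imwrite("pics/v4.png",np.hstack([crop(a,125,150,205,240,6),crop(b,150,295,210,363,8)[:540,:]]))
```

```text
[0.5453 0.2871 0.0088] [0.3023 0.7828 1.5988 0.0031 0.7468 2.4013] [ 0.965  -0.2621  0.005  -0.0044] [0.6222 0.0209 0.3957] [ 0.0282  0.003  -0.0055] -0.00207005418828022 [ -0.0086 -47.4866 -10.5355   0.0048  -0.0553  -0.    ]
```

View pics/v4.png

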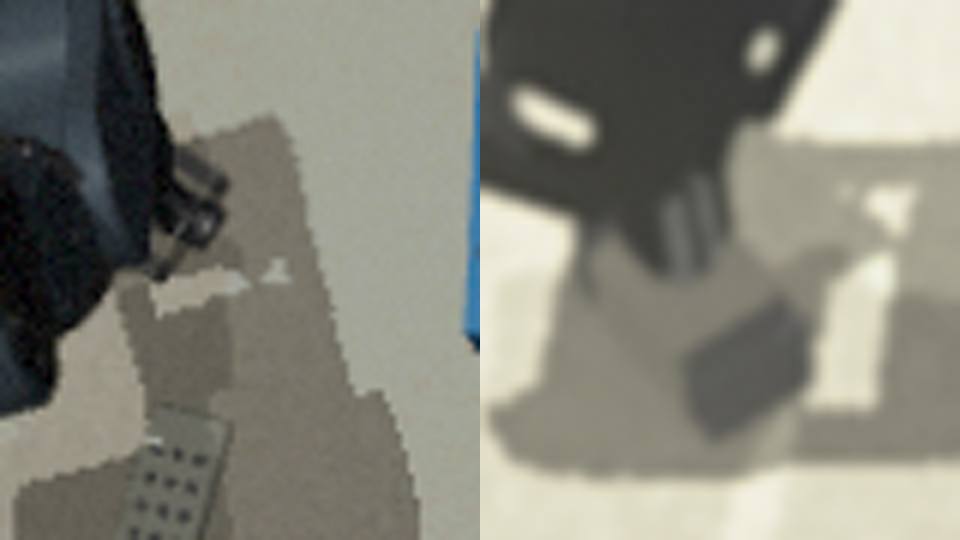

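Run:
```python
from h import *
for z in(.009,.02,.03,.04):print(z,proj("side",[.5454,.2871,z]),proj("top",[.5454,.2871,z]))
print(proj("side",[.2141,-.5865,.2074]),proj("side",[.2141,-.5865,.2204]))
b=cv2.imread("pics/side0.png");cv2.imwrite("pics/v5.png",crop(b,370,40,440,110,7))
```

```text
0.009 [[175.7067 334.9392]] [[152.5554 185.5174]]
0.02 [[175.09   331.6495]] [[151.8137 184.8024]]
0.03 [[174.5231 328.6246]] [[151.1318 184.1449]]
0.04 [[173.9502 325.5667]] [[150.4426 183.4802]]
[[397.7662 105.9945]] [[398.341  102.0891]]
```

View pics/v5.png

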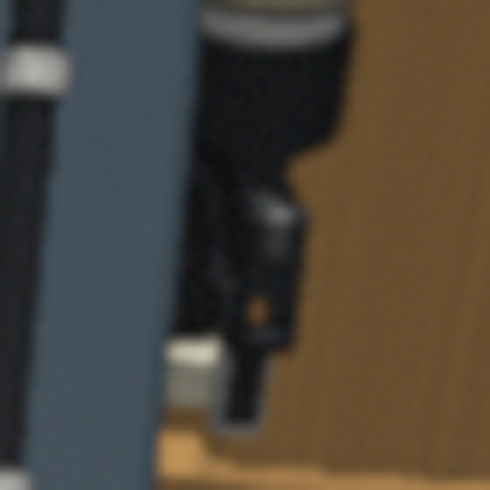

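In the start picture too, the fingers end about 20 mm above where the reported TCP puts them (tip seen at row 102, about 110 expected). The shut fingers hover at about z 0.03 with no contact force. So I treat the real tip as reading + 0.02. I'll open, go lower with force checks, and grip.

>>> send_rows([
  {"delta_pos": [0, 0, 0.3], "yaw": 0},
  {"delta_pos": [0, 0, 0], "yaw": 0},
  {"delta_pos": [0, 0, 0], "yaw": 0},
  {"delta_pos": [0, 0, 0], "yaw": 0},
  {"delta_pos": [0, 0, -0.5], "yaw": 0},
  {"delta_pos": [0, 0, -0.5], "yaw": 0},
], grip=-1)

```text
t: 4.92
tcp_pos: [0.5457, 0.2872, 0.0019]
tool_rot: [0.965, -0.262, 0.005, -0.005]
force: [0.0, -0.0, 0.1]
finger_gap: 0.997
```

>>> send_rows([
  {"delta_pos": [-0.1, -0.1, -0.4], "yaw": 0},
  {"delta_pos": [0, 0, -0.4], "yaw": 0},
])

```text
t: 5.18
tcp_pos: [0.5442, 0.286, -0.0072]
tool_rot: [0.965, -0.262, 0.005, -0.004]
force: [1.4, -0.1, -0.3]
finger_gap: 1.0
```

>>> send_rows([
  {"delta_pos": [0, 0, -0.3], "yaw": 0},
  {"delta_pos": [0, 0, 0], "yaw": 0},
])

```text
t: 5.42
tcp_pos: [0.5438, 0.2859, -0.011]
tool_rot: [0.965, -0.262, 0.005, -0.004]
force: [0.1, -0.7, 0.0]
finger_gap: 0.999
```

>>> send_rows([
  {"delta_pos": [0, 0, 0], "yaw": 0},
  {"delta_pos": [0, 0, 0], "yaw": 0},
  {"delta_pos": [0, 0, 0], "yaw": 0},
  {"delta_pos": [0, 0, 0], "yaw": 0},
  {"delta_pos": [0, 0, 0], "yaw": 0},
], grip=1, force=40)

```text
t: 6.05
tcp_pos: [0.5444, 0.2861, -0.0104]
tool_rot: [0.965, -0.262, 0.005, -0.005]
force: [-0.3, 0.8, -0.3]
finger_gap: 0.386
```

Gripped: gap 0.386, about 33 mm. Lifting and carrying to the bay.

>>> send_rows([
  {"delta_pos": [0, 0, 2.5], "yaw": 0},
  {"delta_pos": [0, 0, 5], "yaw": 0},
  {"delta_pos": [0, 0, 4], "yaw": 0},
  {"delta_pos": [0.25, -5.1, 0], "yaw": 0.112},
  {"delta_pos": [0.25, -5.1, 0], "yaw": 0.112},
  {"delta_pos": [0.25, -5.1, 0], "yaw": 0.112},
  {"delta_pos": [0.25, -5.1, 0], "yaw": 0.112},
  {"delta_pos": [0.25, -5.1, 0], "yaw": 0.112},
  {"delta_pos": [0, 0, 0], "yaw": 0},
])

```text
t: 7.18
tcp_pos: [0.5542, 0.024, 0.1055]
tool_rot: [1.0, 0.026, 0.003, -0.004]
force: [0.3, 1.1, -2.0]
finger_gap: 0.389
```

>>> send_rows([
  {"delta_pos": [0.3, 0.5, 0], "yaw": -0.02},
  {"delta_pos": [0, 0, -4], "yaw": 0},
  {"delta_pos": [0, 0, -3], "yaw": 0},
  {"delta_pos": [0, 0, -1.5], "yaw": 0},
  {"delta_pos": [0, 0, -0.8], "yaw": 0},
  {"delta_pos": [0, 0, 0], "yaw": 0},
])

```text
t: 7.92
tcp_pos: [0.5584, 0.036, 0.0108]
tool_rot: [1.0, 0.016, 0.005, -0.005]
force: [0.1, -0.6, -1.9]
finger_gap: 0.384
```

>>> send_rows([
  {"delta_pos": [-0.1, -0.6, 0], "yaw": 0},
  {"delta_pos": [0, 0, -0.6], "yaw": 0},
  {"delta_pos": [0, 0, -0.4], "yaw": 0},
  {"delta_pos": [0, 0, 0], "yaw": 0},
])

```text
t: 8.43
tcp_pos: [0.5592, 0.0292, 0.0025]
tool_rot: [1.0, 0.016, 0.007, -0.004]
force: [0.2, 0.5, -1.0]
finger_gap: 0.387
```

>>> send_rows([
  {"delta_pos": [0, 0, -0.15], "yaw": 0},
  {"delta_pos": [0, 0, 0], "yaw": 0},
])

```text
t: 8.68
tcp_pos: [0.5593, 0.0291, 0.001]
tool_rot: [1.0, 0.016, 0.007, -0.004]
force: [-0.4, -0.4, -3.1]
finger_gap: 0.381
```

>>> send_rows([
  {"delta_pos": [0, 0, -0.15], "yaw": 0},
  {"delta_pos": [0, 0, 0], "yaw": 0},
])

```text
t: 8.93
tcp_pos: [0.5593, 0.0291, -0.0006]
tool_rot: [1.0, 0.016, 0.007, -0.004]
force: [-0.3, -0.4, -0.8]
finger_gap: 0.384
```

>>> send_rows([
  {"delta_pos": [0, 0, -0.15], "yaw": 0},
  {"delta_pos": [0, 0, 0], "yaw": 0},
])

```text
t: 9.18
tcp_pos: [0.5594, 0.0291, -0.0021]
tool_rot: [1.0, 0.016, 0.007, -0.004]
force: [0.4, 0.1, -1.7]
finger_gap: 0.385
```

>>> send_rows([
  {"delta_pos": [0, 0, -0.1], "yaw": 0},
  {"delta_pos": [0, 0, 0], "yaw": 0},
])

```text
t: 9.43
tcp_pos: [0.5595, 0.0291, -0.0021]
tool_rot: [1.0, 0.016, 0.007, -0.004]
force: [-0.2, -0.1, -2.1]
finger_gap: 0.387
```

>>> send_rows([
  {"delta_pos": [0, 0, -0.15], "yaw": 0},
  {"delta_pos": [0, 0, 0], "yaw": 0},
])

```text
t: 9.68
tcp_pos: [0.5596, 0.0291, -0.0021]
tool_rot: [1.0, 0.016, 0.008, -0.004]
force: [-1.2, -1.0, -2.4]
finger_gap: 0.388
```

>>> send_rows([
  {"delta_pos": [0, 0, -0.15], "yaw": 0},
  {"delta_pos": [0, 0, 0], "yaw": 0},
])

```text
t: 9.93
tcp_pos: [0.5598, 0.0291, -0.0022]
tool_rot: [1.0, 0.016, 0.008, -0.004]
force: [-0.7, 0.1, -0.3]
finger_gap: 0.387
```

It has stopped at reading -0.0021, as predicted for the floor. I release with a part-opening so the fingers stay clear of the bay walls.

>>> send_rows([
  {"delta_pos": [0, 0, 0], "yaw": 0},
  {"delta_pos": [0, 0, 0], "yaw": 0},
  {"delta_pos": [0, 0, 0], "yaw": 0},
], grip=-0.2)

```text
t: 10.3
tcp_pos: [0.5604, 0.029, -0.0028]
tool_rot: [1.0, 0.016, 0.009, -0.004]
force: [-0.3, -0.1, -0.2]
finger_gap: 0.602
```

>>> send_rows([
  {"delta_pos": [0, 0, 1.5], "yaw": 0},
  {"delta_pos": [0, 0, 4], "yaw": 0},
  {"delta_pos": [0, 0, 5], "yaw": 0},
  {"delta_pos": [0, 0, 5], "yaw": 0},
  {"delta_pos": [0, -6, 0], "yaw": 0},
  {"delta_pos": [0, -6, 0], "yaw": 0},
  {"delta_pos": [0.2, -6, 0], "yaw": 0},
  {"delta_pos": [0.2, -6, 0], "yaw": 0},
  {"delta_pos": [0.2, -6, 0], "yaw": 0},
])

```text
t: 11.42
tcp_pos: [0.567, -0.2745, 0.1669]
tool_rot: [1.0, 0.021, 0.014, -0.002]
force: [0.1, 0.3, -0.2]
finger_gap: 0.597
```

Run:
```python
from h import *
a=manip.snapshot("top");b=manip.snapshot("side");cv2.imwrite("pics/top6.png",a);cv2.imwrite("pics/side6.png",b)
s=manip.sense();print(s['tcp_pos'],s['q'],s['force'])
cv2.imwrite("pics/v6.png",np.hstack([crop(a,190,140,265,215,6),crop(b,165,215,265,340,3.6)]))
```

```text
[ 0.5679 -0.2804  0.1672] [-0.6436  0.5736  1.4749  0.0198  1.068   0.8822] [-0.6336  0.6934 -1.1222]
```

View pics/v6.png

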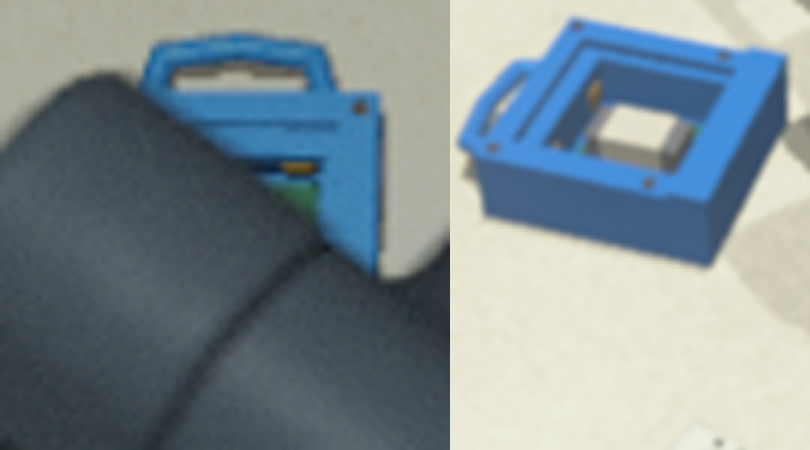

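Side crop: the pack lies flat in the bay at about (640,140). Now the cover. The bar gets gripped by its ends (jaws along y), so the plate can be pivoted between the pads to give the tilt.

>>> send_rows([
  {"delta_pos": [0.6, -1.5, -3], "yaw": -0.04},
  {"delta_pos": [0, 0, -4], "yaw": 0},
  {"delta_pos": [0, 0, -4], "yaw": 0},
  {"delta_pos": [0, 0, 0], "yaw": 0},
], grip=-1)

```text
t: 12.02
tcp_pos: [0.5743, -0.2963, 0.0592]
tool_rot: [1.0, -0.004, 0.017, 0.002]
force: [0.3, 0.7, 0.8]
finger_gap: 1.0
```

>>> send_rows([
  {"delta_pos": [0, 0, -3], "yaw": 0},
  {"delta_pos": [0, 0, -2], "yaw": 0},
  {"delta_pos": [0, 0, -1], "yaw": 0},
  {"delta_pos": [0, 0, 0], "yaw": 0},
])

```text
t: 12.52
tcp_pos: [0.5786, -0.2976, 0.0046]
tool_rot: [1.0, -0.003, 0.022, 0.006]
force: [-1.3, -0.7, 0.4]
finger_gap: 0.997
```

Run:
```python
from h import *
b=manip.snapshot("side");a=manip.snapshot("top");cv2.imwrite("pics/side7.png",b);cv2.imwrite("pics/top7.png",a)
s=manip.sense();print(s['tcp_pos'],s['force'])
cv2.imwrite("pics/v7.png",np.hstack([crop(b,210,135,310,215,5),crop(a,300,145,360,225,5)]))
```

```text
[ 0.5792 -0.2981  0.0054] [-0.2643  0.105   0.2772]
```

View pics/v7.png

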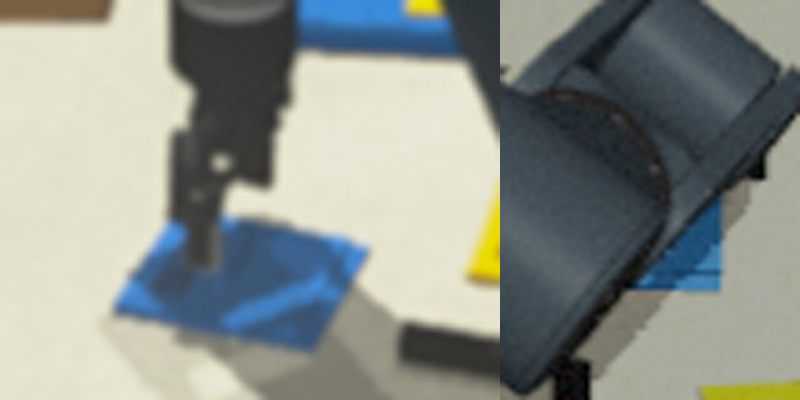

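>>> send_rows([
  {"delta_pos": [-0.4, 0.1, -0.8], "yaw": 0},
  {"delta_pos": [0, 0, -0.5], "yaw": 0},
  {"delta_pos": [0, 0, -0.3], "yaw": 0},
  {"delta_pos": [0, 0, 0], "yaw": 0},
])

```text
t: 13.12
tcp_pos: [0.5756, -0.2977, -0.0101]
tool_rot: [1.0, -0.004, 0.024, 0.007]
force: [-0.3, 0.1, 1.1]
finger_gap: 1.001
```

>>> send_rows([
  {"delta_pos": [-0.1, 0, -0.2], "yaw": 0},
  {"delta_pos": [0, 0, 0], "yaw": 0},
  {"delta_pos": [0, 0, 0], "yaw": 0},
  {"delta_pos": [0, 0, 0], "yaw": 0},
  {"delta_pos": [0, 0, 0], "yaw": 0},
  {"delta_pos": [0, 0, 0], "yaw": 0},
], grip=1, force=40)

```text
t: 13.88
tcp_pos: [0.5747, -0.298, -0.0119]
tool_rot: [1.0, -0.004, 0.024, 0.007]
force: [0.7, -0.3, -0.4]
finger_gap: 0.623
```

Gripped (gap 0.623, about 53 mm). Lifting and carrying to above the case.

>>> send_rows([
  {"delta_pos": [0, 0, 2], "yaw": 0},
  {"delta_pos": [0, 0, 5], "yaw": 0},
  {"delta_pos": [0, 0, 4], "yaw": 0},
  {"delta_pos": [0.2, 5, 0], "yaw": 0.01},
  {"delta_pos": [0.2, 5, 0], "yaw": 0.01},
  {"delta_pos": [0.2, 5, 0], "yaw": 0.01},
  {"delta_pos": [0, 5, 0], "yaw": 0.01},
  {"delta_pos": [0, 5, 0], "yaw": 0},
  {"delta_pos": [0, 4, 0], "yaw": 0},
  {"delta_pos": [0, 0, 0], "yaw": 0},
])

```text
t: 15.12
tcp_pos: [0.5825, -0.0015, 0.1143]
tool_rot: [0.999, 0.016, 0.031, 0.01]
force: [0.6, -0.1, -2.0]
finger_gap: 0.622
```

Run:
```python
from h import *
b=manip.snapshot("side");a=manip.snapshot("top");cv2.imwrite("pics/side8.png",b);cv2.imwrite("pics/top8.png",a)
s=manip.sense();print(s['tcp_pos'],s['tool_rot'],s['force'],s['ft_torque'],s['q'])
cv2.imwrite("pics/v8.png",np.hstack([crop(b,140,170,280,300,4),crop(a,190,140,260,270,4)]))
```

```text
[ 0.5835 -0.0043  0.1142] [0.9993 0.0144 0.0319 0.0101] [ 0.1886 -0.3767 -1.6607] [-0.0175 -0.0247 -0.0103] [-0.1952  0.5734  1.677  -0.0088  0.8245  1.3526]
```

View pics/v8.png

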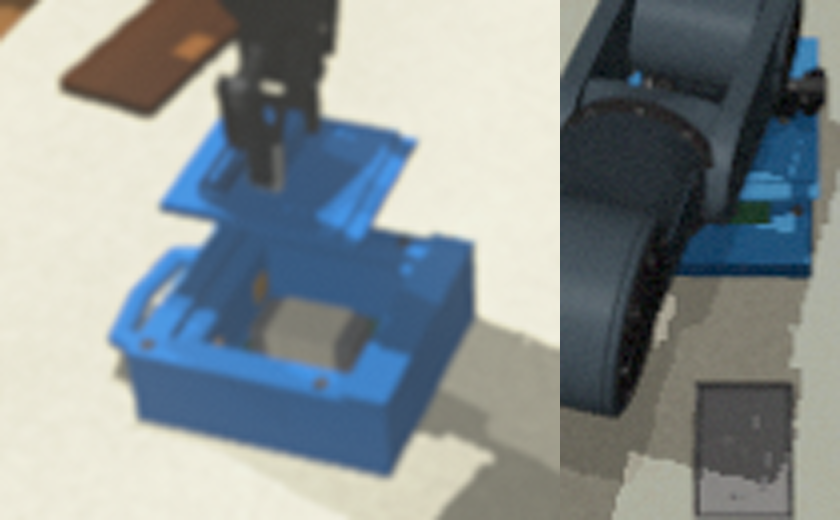

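The side crop shows the cover held level above the case, tongue towards the robot, with tongue corners at (355,240) and (415,143), and the pack flat in the bay. A quick check of the cover pose against the TCP:

Run:
```python
from h import *
V=lambda p:np.array(p)/4+[140-.38,170-.38]
print(plane("side",V([(355,240),(415,143)]),.127),plane("side",V([(160,208)]),.130))
# fresh case lip corners in same picture
print(plane("side",V([(398,388),(474,243)]),.063),plane("side",V([(135,368)]),.058))
```

```text
[[ 0.5154  0.044   0.127 ]
 [ 0.5174 -0.0583  0.127 ]] [[0.6384 0.0564 0.13  ]]
[[ 0.4712  0.0929  0.063 ]
 [ 0.4758 -0.049   0.063 ]] [[0.6308 0.1222 0.058 ]]
```

>>> send_rows([
  {"delta_pos": [0, 3.3, 0], "yaw": 0},
  {"delta_pos": [0, 0, -3], "yaw": 0},
  {"delta_pos": [0, 0, -2], "yaw": 0},
  {"delta_pos": [0, 0, -0.5], "yaw": 0},
  {"delta_pos": [0, 0, 0], "yaw": 0},
])

```text
t: 15.85
tcp_pos: [0.5874, 0.022, 0.0613]
tool_rot: [0.999, 0.01, 0.036, 0.012]
force: [-0.2, -0.1, -1.8]
finger_gap: 0.625
```

>>> send_rows([
  {"delta_pos": [-0.2, 0.7, -0.3], "yaw": 0.008},
  {"delta_pos": [0, 0, -0.5], "yaw": 0},
  {"delta_pos": [0, 0, -0.3], "yaw": 0},
  {"delta_pos": [0, 0, 0], "yaw": 0},
])

```text
t: 16.35
tcp_pos: [0.5867, 0.0286, 0.0517]
tool_rot: [0.999, 0.014, 0.038, 0.012]
force: [0.6, 0.0, -0.5]
finger_gap: 0.617
```

>>> send_rows([
  {"delta_pos": [0, 0, -0.2], "yaw": 0},
  {"delta_pos": [0, 0, -0.2], "yaw": 0},
])

```text
t: 16.6
tcp_pos: [0.5871, 0.0286, 0.0477]
tool_rot: [0.999, 0.014, 0.038, 0.012]
force: [-0.1, 0.4, -1.7]
finger_gap: 0.622
```

>>> send_rows([
  {"delta_pos": [0, 0, -0.2], "yaw": 0},
  {"delta_pos": [0, 0, -0.2], "yaw": 0},
])

```text
t: 16.85
tcp_pos: [0.5875, 0.0288, 0.0444]
tool_rot: [0.999, 0.013, 0.038, 0.012]
force: [-4.0, 0.3, 10.3]
finger_gap: 0.62
```

Contact with the far rim at reading about 0.045, as predicted. I keep pressing gently to pivot the cover.

>>> send_rows([
  {"delta_pos": [0, 0, -0.2], "yaw": 0},
  {"delta_pos": [0, 0, -0.2], "yaw": 0},
])

```text
t: 17.1
tcp_pos: [0.5871, 0.0287, 0.0435]
tool_rot: [0.999, 0.013, 0.039, 0.012]
force: [-4.5, -0.8, 10.3]
finger_gap: 0.619
```

>>> send_rows([
  {"delta_pos": [0, 0, -0.2], "yaw": 0},
  {"delta_pos": [0, 0, -0.2], "yaw": 0},
])

```text
t: 17.35
tcp_pos: [0.587, 0.0287, 0.0432]
tool_rot: [0.999, 0.013, 0.04, 0.012]
force: [-4.9, -0.6, 12.7]
finger_gap: 0.621
```

>>> send_rows([
  {"delta_pos": [0, 0, -0.2], "yaw": 0},
  {"delta_pos": [0, 0, -0.2], "yaw": 0},
], force=22)

```text
t: 17.6
tcp_pos: [0.587, 0.0287, 0.0432]
tool_rot: [0.999, 0.013, 0.041, 0.012]
force: [-5.5, -0.8, 13.3]
finger_gap: 0.618
```

>>> send_rows([
  {"delta_pos": [0, 0, -0.3], "yaw": 0},
  {"delta_pos": [0, 0, -0.3], "yaw": 0},
])

```text
t: 17.85
tcp_pos: [0.5871, 0.0287, 0.043]
tool_rot: [0.999, 0.013, 0.043, 0.012]
force: [-7.2, -1.1, 22.0]
finger_gap: 0.62
```

>>> send_rows([
  {"delta_pos": [0, 0, -0.3], "yaw": 0},
  {"delta_pos": [0, 0, -0.3], "yaw": 0},
  {"delta_pos": [0, 0, -0.3], "yaw": 0},
  {"delta_pos": [0, 0, -0.3], "yaw": 0},
  {"delta_pos": [0, 0, -0.3], "yaw": 0},
  {"delta_pos": [0, 0, -0.3], "yaw": 0},
])

```text
t: 18.6
tcp_pos: [0.5875, 0.0287, 0.043]
tool_rot: [0.999, 0.013, 0.048, 0.012]
force: [-6.5, -1.3, 20.7]
finger_gap: 0.62
```

Run:
```python
from h import *
b=manip.snapshot("side");cv2.imwrite("pics/side9.png",b)
s=manip.sense();print(s['tcp_pos'],s['tool_rot'],s['force'],s['ft_torque'])
h=cv2.cvtColor(b,cv2.COLOR_BGR2HSV)
cv2.imwrite("pics/v9.png",crop(b,150,200,280,300,6))
```

```text
[0.5875 0.0287 0.043 ] [0.9987 0.0125 0.0478 0.0119] [-6.2748 -0.9478 19.8237] [0.703  0.5359 0.1368]
```

Pressing tilts the tool and cover slowly, and the tilt stays (now about 2.7°). I continue the same way.

>>> send_rows([
  {"delta_pos": [0, 0, -0.4], "yaw": 0},
  {"delta_pos": [0, 0, -0.4], "yaw": 0},
  {"delta_pos": [0, 0, -0.4], "yaw": 0},
  {"delta_pos": [0, 0, -0.4], "yaw": 0},
  {"delta_pos": [0, 0, -0.4], "yaw": 0},
  {"delta_pos": [0, 0, -0.4], "yaw": 0},
  {"delta_pos": [0, 0, -0.4], "yaw": 0},
  {"delta_pos": [0, 0, -0.4], "yaw": 0},
  {"delta_pos": [0, 0, -0.4], "yaw": 0},
  {"delta_pos": [0, 0, -0.4], "yaw": 0},
])

```text
t: 19.9
tcp_pos: [0.5882, 0.0287, 0.0429]
tool_rot: [0.998, 0.012, 0.059, 0.013]
force: [-8.3, -1.2, 27.0]
finger_gap: 0.621
```

Run:
```python
from h import *
b=manip.snapshot("side");a=manip.snapshot("top");cv2.imwrite("pics/side10.png",b);cv2.imwrite("pics/top10.png",a)
s=manip.sense();print(s['tcp_pos'],s['tool_rot'],s['force'],s['ft_torque'])
cv2.imwrite("pics/v10.png",np.hstack([crop(b,160,205,265,295,5.5),crop(a,195,140,232+25,230,5.5)[:495,:220]]))
```

```text
[0.5883 0.0287 0.0429] [0.9981 0.0125 0.0586 0.0126] [-8.5402 -1.2731 27.8403] [1.074  0.8812 0.2477]
```

View pics/v10.png

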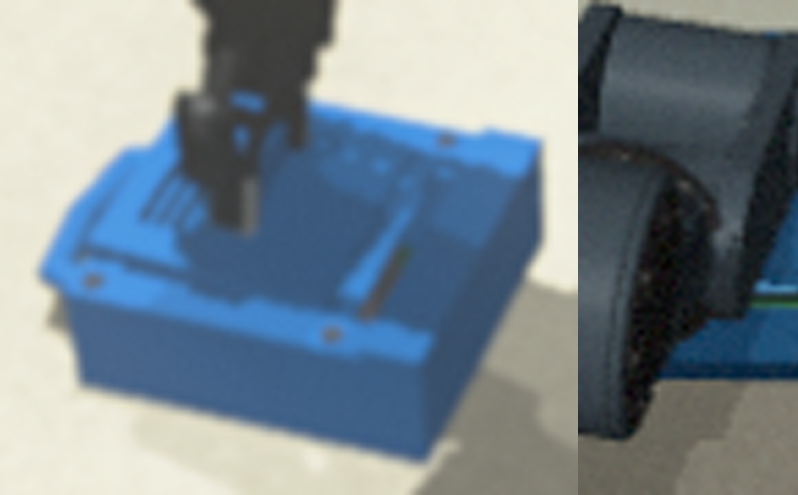

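The last picture shows the tongue strip at (350,295)–(415,195), inside the recess and clear of the lip. The far edge is raised over the far rim. The plate's +y side is touching the +y rim, and the moments also put the contact at +y of about 45 mm. I raise it, shift -y by 3 mm, and test the contact again.

>>> send_rows([
  {"delta_pos": [0, 0, 0.6], "yaw": 0},
  {"delta_pos": [-0.1, -0.3, 0], "yaw": 0},
  {"delta_pos": [0, 0, 0], "yaw": 0},
], force=40)

```text
t: 20.38
tcp_pos: [0.5874, 0.0253, 0.0501]
tool_rot: [0.998, 0.013, 0.059, 0.013]
force: [0.3, 0.2, -0.5]
finger_gap: 0.62
```

```bash
cat > st.py <<'E'
from h import *
s=manip.sense();F=s['force'];M=s['ft_torque']
q=s['tool_rot'];x,y,z,w=q
print(s['t'],s['tcp_pos'],"F",F,"M",M,"yaw",2*y,"lean",2*(x*z+w*y),2*(y*z-w*x),s['finger_gap'])
E
python3 st.py
```

```text
20.375 [0.5874 0.0253 0.0501] F [ 0.2563  0.2226 -0.5078] M [-0.167   0.1979  0.0466] yaw 0.02534761320609341 lean 0.11889827890657904 -0.024174291106324203 0.6195487095559843
```

>>> send_rows([
  {"delta_pos": [0, 0, -0.25], "yaw": 0},
  {"delta_pos": [0, 0, -0.2], "yaw": 0},
  {"delta_pos": [0, 0, 0], "yaw": 0},
])

```text
t: 20.75
tcp_pos: [0.5889, 0.0253, 0.0462]
tool_rot: [0.998, 0.013, 0.06, 0.013]
force: [-1.7, 0.3, 5.9]
finger_gap: 0.618
```

```bash
python3 st.py
```

```text
20.75 [0.5889 0.0253 0.0462] F [-1.653   0.3161  5.8515] M [-0.2129  0.5036 -0.0379] yaw 0.025958682239795212 lean 0.12107907298206995 -0.024484068566766066 0.6179371577902356
```

Run:
```python
from h import *
V=lambda p:np.array(p)/5.5+[160-.4,205-.4]
for z in(.058,.062,.068):print(z,plane("side",V([(40,275),(90,250),(350,295),(415,195),(340,305)]),z)[:,:2])
inv=lambda P:(proj("side",P)-[160-.4,205-.4])*5.5
# pose when pictured: bar (.5847,.0295)
for th in(0,.04,.07,.1):
  c=[]
  for dx,dy in((58,56),(-58,56),(-70,56),(-70,-56)):
    c.append([.5847+dx/1e3*np.cos(th),.0295+dy/1e3+.025*dx/1e3,.055+dx/1e3*np.sin(th)+(.008 if dx>-60 else .004)])
  print(th,inv(c).round().tolist())
cs=[]
def W(x,y,z):return [.557+x-.028*y,.0295+y+.028*x,z]
print("case far+y top",inv([W(.085,.08,.058),W(.126,.02,.058),W(-.085,.08,.063),W(-.056,.059,.063),W(-.056,-.059,.063),W(.066,.059,.058)]).round().tolist())
```

```text
0.058 [[0.6579 0.1046]
 [0.6445 0.0823]
 [0.5212 0.0728]
 [0.52   0.0002]
 [0.5228 0.0802]]
0.062 [[0.6552 0.1084]
 [0.642  0.0862]
 [0.5192 0.0767]
 [0.518  0.0046]
 [0.5208 0.0841]]
0.068 [[0.6513 0.1141]
 [0.6381 0.0921]
 [0.5162 0.0827]
 [0.515  0.011 ]
 [0.5178 0.09  ]]
0 [[87.0, 249.0], [328.0, 300.0], [354.0, 313.0], [449.0, 158.0]]
0.04 [[87.0, 245.0], [328.0, 304.0], [354.0, 317.0], [449.0, 163.0]]
0.07 [[87.0, 242.0], [328.0, 307.0], [354.0, 321.0], [449.0, 166.0]]
0.1 [[87.0, 239.0], [328.0, 310.0], [354.0, 324.0], [449.0, 170.0]]
case far+y top [[69.0, 294.0], [46.0, 193.0], [428.0, 363.0], [383.0, 318.0], [474.0, 153.0], [128.0, 272.0]]
```

Run:
```python
from h import *
b=manip.snapshot("side");cv2.imwrite("pics/side11.png",b)
g=cv2.cvtColor(b,cv2.COLOR_BGR2HSV)[...,2]
print("cols",list(range(168,240,4)))
for r in range(240,270):print(r,*["%3d"%v for v in g[r,168:240:4]])
for th in(0,.04,.08,.12):
  bar=np.array([.5853,.026,.0582])
  c=[[bar[0]+dx/1e3,bar[1]+.056+.025*dx/1e3,bar[2]+dx/1e3*th+(.008 if dx>-60 else .004)] for dx in(58,20,-20,-58,-70)]
  print(th,proj("side",c).round(1).tolist())
def W(x,y,z):return [.557+x-.028*y,.0295+y+.028*x,z]
print("rim",proj("side",[W(.085,.059,.058),W(.066,.059,.058),W(.02,.059,.058),W(-.05,.059,.058)]).round(1).tolist())
```

```text
cols [168, 172, 176, 180, 184, 188, 192, 196, 200, 204, 208, 212, 216, 220, 224, 228, 232, 236]
240 236 236 225 190 228 171 171 154  62  82 120 127 125 124 125 124 152 137
241 235 226 222 195 228 170 182 163  61  82 121 125 124 124 124 121 158 134
242 236 217 212 206 228 177 181 171  61  82 122 124 125 125 125 120 168 133
243 236 218 196 219 226 184 173 179  73  85 123 125 124 125 125 119 180 132
244 236 219 184 225 225 203 168 180  98  96 124 125 125 126 125 120 183 131
245 236 223 173 228 226 223 183 167 118 112 126 125 125 125 125 130 177 131
246 236 224 173 229 227 227 196 140 125 122 125 126 125 124 125 143 162 130
247 233 224 176 227 228 228 183 126 126 125 126 125 124 125 123 162 144 129
248 227 223 164 213 226 227 173 124 125 125 125 125 124 125 121 183 127 127
249 215 218 145 176 209 227 191 126 126 126 126 125 125 125 122 199 107 124
250 215 210 155 153 172 208 212 126 126 125 126 126 125 125 128 200  84 124
251 218 199 189 182 138 167 198 129 126 126 125 125 124 125 142 196  81 123
252 220 206 217 221 126 136 158 132 127 125 125 125 124 125 165 185  79 124
253 218 222 222 
[... 985 characters left out ...]
38 139 137 138 136 134 133 143 170 189 217 137 207 205 204 203
267 236 194 137 138 138 136 137 135 133 132 143 164 202 176 203 203 204 203
268 236 212 137 138 137 137 136 136 134 132 134 140 170 188 193 192 201 197
269 236 228 137 137 138 138 136 137 135 133 132 134 143 163 172 168 189 183
0 [[175.8, 248.0], [189.9, 251.0], [204.9, 254.2], [219.4, 257.2], [224.1, 259.5]]
0.04 [[175.7, 247.2], [189.8, 250.7], [204.9, 254.4], [219.5, 258.0], [224.2, 260.3]]
0.08 [[175.6, 246.5], [189.8, 250.5], [205.0, 254.6], [219.5, 258.7], [224.3, 261.2]]
0.12 [[175.5, 245.8], [189.8, 250.2], [205.0, 254.9], [219.6, 259.4], [224.4, 262.0]]
rim [[175.9, 252.6], [182.9, 254.1], [200.1, 257.8], [226.9, 263.5]]
```

Edge profile: the plate is tilted about 3° and rests evenly on the far rim (contact at y≈0). I estimate the tongue at about 2 mm above the ledge. I now slide -x towards the groove, watching the forces.

>>> send_rows([
  {"delta_pos": [-0.4, 0, 0], "yaw": 0},
  {"delta_pos": [-0.4, 0, 0], "yaw": 0},
  {"delta_pos": [-0.2, 0, 0], "yaw": 0},
])

```text
t: 21.18
tcp_pos: [0.584, 0.0248, 0.0476]
tool_rot: [0.998, 0.014, 0.066, 0.014]
force: [2.5, 1.1, 2.9]
finger_gap: 0.621
```

```bash
python3 st.py
```

```text
21.175 [0.584  0.0248 0.0476] F [2.4997 1.0585 2.9295] M [-0.0191 -0.2216  0.109 ] yaw 0.02760377843232627 lean 0.13197412665228436 -0.026030873759924786 0.6212877258262016
```

>>> send_rows([
  {"delta_pos": [-0.4, 0, -0.1], "yaw": 0},
  {"delta_pos": [-0.4, 0, -0.1], "yaw": 0},
])

```text
t: 21.42
tcp_pos: [0.5787, 0.0245, 0.0466]
tool_rot: [0.997, 0.014, 0.069, 0.014]
force: [5.5, 2.3, 6.7]
finger_gap: 0.621
```

```bash
python3 st.py
```

```text
21.425 [0.5787 0.0245 0.0466] F [5.4663 2.2961 6.7347] M [-0.1096 -0.4727  0.1973] yaw 0.02837677050957333 lean 0.13847801521067313 -0.02695786254312182 0.6206286325127484
```

>>> send_rows([
  {"delta_pos": [-0.3, 0, 0.05], "yaw": 0},
  {"delta_pos": [-0.3, 0, 0.05], "yaw": 0},
])

```text
t: 21.68
tcp_pos: [0.5755, 0.0242, 0.0486]
tool_rot: [0.997, 0.014, 0.073, 0.015]
force: [6.6, 2.3, 2.7]
finger_gap: 0.62
```

```bash
python3 st.py
```

```text
21.675 [0.5755 0.0242 0.0486] F [6.5959 2.318  2.6814] M [ 0.0977 -1.0344  0.0164] yaw 0.02774987893408871 lean 0.14546878752323467 -0.027648232696664863 0.6195050462084095
```

Pushed against something at tip case x≈-56, which is the lip face. The tongue is too high, so I back off, go lower, and retry.

>>> send_rows([
  {"delta_pos": [0.4, 0, 0], "yaw": 0},
  {"delta_pos": [0.1, 0, -0.3], "yaw": 0},
  {"delta_pos": [0, 0, -0.2], "yaw": 0},
])

```text
t: 22.05
tcp_pos: [0.5773, 0.0244, 0.0459]
tool_rot: [0.997, 0.013, 0.07, 0.015]
force: [-4.9, 1.4, 26.9]
finger_gap: 0.62
```

```bash
python3 st.py
```

```text
22.05 [0.5773 0.0244 0.0459] F [-4.8687  1.4014 26.8928] M [-0.1225  0.5166 -0.0068] yaw 0.02654135227918541 lean 0.13995310801036828 -0.027172193545097006 0.6201939226515999
```

>>> send_rows([
  {"delta_pos": [0, 0, 0.4], "yaw": 0},
  {"delta_pos": [0, 0, 0.15], "yaw": 0},
  {"delta_pos": [0, 0, 0], "yaw": 0},
])

```text
t: 22.42
tcp_pos: [0.5757, 0.0244, 0.0501]
tool_rot: [0.997, 0.012, 0.068, 0.014]
force: [2.5, -0.4, -1.1]
finger_gap: 0.618
```

```bash
cat > pic.py <<'E'
from h import *
import sys
b=manip.snapshot("side");cv2.imwrite("pics/%s.png"%sys.argv[1],b)
r0,r1,c0,c1,st=map(int,sys.argv[2:7])
g=cv2.cvtColor(b,cv2.COLOR_BGR2HSV)[...,2]
print("col",*["%3d"%c for c in range(c0,c1,st)])
for r in range(r0,r1):print(r,*["%3d"%v for v in g[r,c0:c1:st]])
E
python3 st.py; python3 pic.py side12 238 270 206 246 2
```

```text
22.425 [0.5757 0.0244 0.0501] F [ 2.5084 -0.3621 -1.1273] M [-0.0344 -0.4515 -0.1223] yaw 0.0244016039341556 lean 0.1368400011488963 -0.026307918353216792 0.6183006776332474
col 206 208 210 212 214 216 218 220 222 224 226 228 230 232 234 236 238 240 242 244
238  61  64  97 104 121 126 126 126 127 125 126 126 132 141 143 137 150 148 155 208
239  62  64  97 105 123 127 126 126 127 125 125 125 127 130 135 141 151 146 182 224
240  60  64  99 107 125 126 126 125 127 126 127 127 126 125 127 144 150 158 208 215
241  63  65  98 108 125 126 126 127 126 126 126 126 125 125 124 144 147 177 226 196
242  61  65  98 110 125 127 125 126 125 126 126 126 126 125 123 136 144 197 225 178
243  73  68 101 116 126 125 126 126 126 126 126 127 125 123 122 128 148 207 210 160
244  95  87 108 122 127 126 125 126 126 126 126 127 125 121 124 126 165 205 180 150
245 117 108 118 124 126 126 126 126 125 127 127 125 125 119 124 133 182 186 147 144
246 127 123 124 126 126 126 126 126 124 126 126 126 123 121 126 151 188 158 127 135
247 127 127 126 125 126 127 125 126 127 127 125 127 122 122 133 172 181 135 122 127
24
[... 1145 characters left out ...]
 141 123 122 124 119 109 107
262 205 204 205 203 198 194 181 162 151 123 115 175 186 161 135 127 123 119 107 107
263 206 206 205 204 205 205 195 175 177 164 164 206 210 191 167 148 131 114 107 107
264 200 204 204 205 205 205 183 152 183 198 208 223 210 203 195 179 157 116 105 106
265 182 192 200 203 205 206 163 117 177 212 226 222 206 204 204 200 178 116 106 106
266 154 169 181 190 198 202 161 127 186 219 225 213 203 203 203 205 175 114 106 106
267 136 143 153 165 176 187 170 162 202 224 220 205 204 204 205 202 157 109 106 107
268 132 134 135 142 148 161 168 175 203 214 194 192 200 202 204 196 134 106 107 107
269 133 133 134 134 135 140 149 158 180 188 162 167 179 189 197 184 119 105 106 106
```

The profile puts the tongue tip at world x≈0.507 (case -50): it was catching the ledge edge, not the lip. I raise it slightly and push again.

>>> send_rows([
  {"delta_pos": [0, 0, 0.15], "yaw": 0},
  {"delta_pos": [-0.3, 0, 0], "yaw": 0},
  {"delta_pos": [-0.3, 0, 0], "yaw": 0},
])

```text
t: 22.85
tcp_pos: [0.5752, 0.024, 0.0522]
tool_rot: [0.997, 0.01, 0.074, 0.014]
force: [5.9, 1.8, -1.8]
finger_gap: 0.623
```

```bash
python3 st.py
```

```text
22.85 [0.5752 0.024  0.0522] F [ 5.9372  1.7556 -1.8349] M [ 0.2119 -1.0743 -0.3385] yaw 0.02033833970978663 lean 0.14793146231465856 -0.026416071991141696 0.6232111247964472
```

```bash
python3 - <<'E'
from h import *
a=manip.snapshot("top");cv2.imwrite("pics/top13.png",a)
g=cv2.cvtColor(a,cv2.COLOR_BGR2HSV)[...,2]
print("col",*["%3d"%c for c in range(228,258)])
for r in range(150,214,2):print(r,*["%3d"%v for v in g[r,228:258]])
def W(x,y,z):return [.557+x-.028*y,.0295+y+.028*x,z]
print("-y rim inner / outer",proj("top",[W(.066,-.059,.058),W(-.05,-.059,.058),W(.085,-.08,.058),W(-.05,-.08,.058),W(-.056,-.059,.063),W(-.056,0,.063)]).round(1).tolist())
bar=np.array([.5752-.0044,.0247,.0642]);th=.08
print("cover -y edge",proj("top",[[bar[0]+dx/1e3+.0014,bar[1]-.056+.025*dx/1e3,bar[2]+th*dx/1e3+(.008 if dx>-60 else .004)] for dx in(58,0,-58,-70)]).round(1).tolist())
E
python3 st.py
```

```text
col 228 229 230 231 232 233 234 235 236 237 238 239 240 241 242 243 244 245 246 247 248 249 250 251 252 253 254 255 256 257
150 101 101  96 102 101 106 106 111 119 129 135 140 141 153 167 159 132 140 170 171 171 174 172 173 171 172 171 170 172 173
152 138 156 157 148 114  99  93  95 104 103  99 102 100 137 165 167 152 135 161 173 173 171 173 172 173 171 172 173 173 174
154  64  65  73  75  92  74  65  66  60  66  71 118 134 125 154 165 164 139 138 172 173 173 174 172 174 173 173 173 173 171
156  73  75  70  58  65  67  67  67  69  61  49  99 155 175 174 174 175 175 176 175 171 145 141 167 167 157 174 175 172 173
158  80  76  73  68  70  67  66  67  59  44  56  46 134 175 176 177 178 177 169 165 146  78  84 142 164 145 163 172 173 172
160  86  79  66  69  61  66  70  56  53  54  41  22 128 176 176 176 179 178 164 155 174 173 172 176 156 113 141 173 174 173
162  82  72  64  65  67  65  62  47  56  63  20  19 129 175 175 176 175 175 161 157 176 176 173 177 156 107 138 172 174 173
164  72  66  66  67  64  65  48  39  54  43  26  31 130 176 176 177 176 176 162 157 176 175 176 177 157 113 
[... 2661 characters left out ...]
68  65  70  62  64  63  67  63  68  68  72  71  70  68  73  78 147 174 174 174 173
210 124 126 129 126 125 123 120 124 121 123 127 124 123 124 125 123 123 123 147 168 168 167 168 168 168 174 174 174 174 173
212 124 125 128 131 129 126 126 128 127 126 127 124 128 125 126 127 124 152 174 172 173 173 173 173 172 174 173 174 174 174
-y rim inner / outer [[246.3, 161.2], [245.8, 196.1], [252.8, 155.6], [252.3, 196.1], [245.7, 197.6], [227.3, 197.6]]
cover -y edge [[246.7, 158.0], [246.5, 175.8], [246.3, 193.8], [246.3, 197.8]]
22.9 [0.5752 0.024  0.0523] F [ 5.376   1.2231 -1.7078] M [ 0.1954 -1.0763 -0.289 ] yaw 0.02026673835958597 lean 0.1483152796340787 -0.026454453427478975 0.6232417718701166
```

Combining both views, the cover's -y edge (top, col 246.6) overlaps the -y rim inner edge (246.3). My -y shift was too much, and the cover is riding on and jamming against that side rim. I lift, back off in x, and go back in y by 3.5 mm.

>>> send_rows([
  {"delta_pos": [0.3, 0, 0.3], "yaw": 0},
  {"delta_pos": [0.3, 0.35, 0], "yaw": 0.008},
  {"delta_pos": [0, 0, -0.4], "yaw": 0},
  {"delta_pos": [0, 0, -0.3], "yaw": 0},
  {"delta_pos": [0, 0, 0], "yaw": 0},
])

```text
t: 23.52
tcp_pos: [0.5768, 0.0285, 0.0467]
tool_rot: [0.997, 0.016, 0.069, 0.013]
force: [-0.7, 1.2, 1.7]
finger_gap: 0.621
```

```bash
python3 st.py
```

```text
23.525 [0.5768 0.0285 0.0467] F [-0.7142  1.1767  1.7403] M [-0.1292  0.1178  0.0358] yaw 0.03189422893811597 lean 0.13875355384391383 -0.02462657996831391 0.6209940769654486
```

>>> send_rows([
  {"delta_pos": [0, -0.05, -0.2], "yaw": 0},
  {"delta_pos": [0, 0, -0.2], "yaw": 0},
])

```text
t: 23.78
tcp_pos: [0.5774, 0.0284, 0.0457]
tool_rot: [0.997, 0.016, 0.071, 0.013]
force: [-6.1, 0.6, 22.7]
finger_gap: 0.618
```

```bash
python3 st.py
```

```text
23.775 [0.5774 0.0284 0.0457] F [-6.0664  0.6153 22.6993] M [-0.1969  0.7948 -0.0644] yaw 0.031696652399034755 lean 0.14105000628935258 -0.024442541325709912 0.6183576603151876
```

>>> send_rows([
  {"delta_pos": [0, 0, 0.15], "yaw": 0},
  {"delta_pos": [-0.3, 0, 0], "yaw": 0},
  {"delta_pos": [-0.3, 0, 0], "yaw": 0},
])

```text
t: 24.15
tcp_pos: [0.5754, 0.028, 0.0491]
tool_rot: [0.997, 0.015, 0.076, 0.014]
force: [6.4, 1.5, 0.5]
finger_gap: 0.616
```

```bash
python3 st.py
```

```text
24.15 [0.5754 0.028  0.0491] F [6.4284 1.4579 0.5174] M [ 0.1971 -0.8836 -0.0852] yaw 0.030344447951953794 lean 0.1510646990809931 -0.02520744247039171 0.6163655141513324
```

>>> send_rows([
  {"delta_pos": [0.3, 0, 0.3], "yaw": 0},
  {"delta_pos": [0, 0, 0.15], "yaw": 0},
  {"delta_pos": [-0.3, 0, 0], "yaw": 0},
  {"delta_pos": [-0.3, 0, 0], "yaw": 0},
])

```text
t: 24.65
tcp_pos: [0.5756, 0.0276, 0.0537]
tool_rot: [0.997, 0.013, 0.079, 0.014]
force: [5.3, 1.8, -1.7]
finger_gap: 0.621
```

```bash
python3 st.py; python3 pic.py side14 240 266 216 246 2
```

```text
24.65 [0.5756 0.0276 0.0537] F [ 5.3471  1.8312 -1.7161] M [ 0.3381 -0.9043 -0.2769] yaw 0.02599849088479141 lean 0.15760296195907916 -0.024991869733860014 0.6205411854624832
col 216 218 220 222 224 226 228 230 232 234 236 238 240 242 244
240 126 126 127 126 127 125 126 126 126 129 146 152 140 147 187
241 128 127 127 127 126 127 126 126 125 125 141 147 142 157 203
242 126 126 127 125 126 126 126 125 124 123 133 137 142 178 215
243 127 126 126 127 126 126 127 126 122 125 127 126 142 199 215
244 126 126 125 126 127 126 126 127 122 126 125 121 145 205 199
245 127 126 126 127 125 127 127 125 123 126 125 122 162 200 170
246 127 127 126 127 125 127 126 124 122 127 122 135 183 184 146
247 127 125 126 127 126 127 127 124 124 125 123 158 193 162 130
248 126 127 127 125 127 127 125 122 126 124 132 182 185 140 123
249 126 127 126 126 126 126 125 122 126 123 153 194 168 126 124
250 126 127 127 126 127 126 122 122 126 125 174 189 148 124 123
251 128 126 127 126 127 126 121 124 126 140 188 171 130 124 125
252 126 126 126 126 126 125 121 124 126 163 194 153 123 123 124
253 127 125 126 126 126 123 121 125 136 185 188 140 123 124 123
254 127 126 126 125 127 122 123 126 156 199 176 138 128 125 122
255 127 126 126 126 126 122 125 138 181 203 167 146 132 125 118
256 129 128 126 127 125 123 126 153 195 201 159 147 132 123 115
257 131 130 130 128 125 123 126 153 182 192 154 141 127 122 111
258 128 130 131 129 125 125 127 134 156 171 148 132 125 119 109
259 128 125 127 129 126 126 125 125 141 154 141 128 123 117 107
260 136 130 125 125 119 122 126 131 143 145 132 124 124 112 107
261 166 151 136 126 107 111 135 148 147 140 127 124 120 110 108
262 196 181 162 150 121 114 162 182 161 140 123 122 118 108 108
263 204 195 176 176 162 153 198 216 188 163 135 122 114 107 107
264 206 184 152 183 195 193 220 226 211 191 164 132 112 107 107
265 205 164 119 178 205 213 226 225 212 204 192 153 112 106 108
```

```bash
cat > prof.py <<'E'
from h import *
import sys
xs=np.arange(.478,.546,.002)
print("x mm   "," ".join("%3d"%round(x*1e3) for x in xs))
z=float(sys.argv[1])
for n in sys.argv[2:]:
    g=cv2.cvtColor(cv2.imread("pics/%s.png"%n),cv2.COLOR_BGR2HSV)[...,2].astype(np.float32)
    for y in(.055,.07,.08):
        p=proj("side",[[x,y+.028*(x-.5),z] for x in xs]).astype(np.float32)
        v=cv2.remap(g,p[:,0].copy(),p[:,1].copy(),cv2.INTER_LINEAR).ravel()
        print("%-7s"%n,y," ".join("%3d"%k for k in v))
E
python3 prof.py .06 side6 side8 side10 side11 side12 side14
```

```text
x mm    478 480 482 484 486 488 490 492 494 496 498 500 502 504 506 508 510 512 514 516 518 520 522 524 526 528 530 532 534 536 538 540 542 544 546
side6   0.055 200 216 220 219 219 219 219 219 219 219 220 218 207 181 145 103  91 101 118 132 136 138 147 169 196 215 224 225 225 225 226 226 226 225 225
side6   0.07 200 215 220 219 219 219 219 219 219 219 220 218 208 180 141 108  90  95 102 106 106 106 118 136 150 158 158 157 156 157 158 158 158 159 158
side6   0.08 206 218 219 219 219 219 219 219 219 219 220 218 202 172 136 102  91  90  92  98 111 123 130 132 132 132 133 134 134 134 134 134 135 135 134
side8   0.055 120 124 124 123 123 125 126 125 125 128 133 140 141 130 111  90  79  78  80  84  84  85  90  99 111 120 125 126 126 126 127 127 126 125 125
side8   0.07 187 199 203 203 203 203 203 203 202 202 202 200 191 165 130 101  84  84  87  89  90  93 105 119 128 132 132 132 132 133 133 134 135 134 134
side8   0.08 190 201 203 202 202 202 202 202 202 202 203 199 186 159 128  98  89  88  92  98 113 124 131 134 134 134 135 135 136 136 136 137 138 136 135
side10  0.055 120 123 124 124 12
[... 1107 characters left out ...]
142 136 131 127 126 122 121 122 125 127 128 128 128 127 127 128 127 129 128 128 127 128
side12  0.08 130 133 135 139 143 143 143 147 153 160 166 169 165 152 136 118 109 108 109 112 117 121 124 126 127 127 125 125 127 128 128 126 126 127 128
side14  0.055 120 123 125 129 135 142 146 149 159 175 192 201 195 180 160 141 129 125 124 122 120 121 124 126 126 126 126 126 126 126 126 126 126 125 126
side14  0.07 120 123 124 124 125 131 139 146 151 152 147 140 135 131 128 127 126 125 124 123 123 125 127 127 127 128 127 127 128 127 128 128 128 128 128
side14  0.08 121 123 126 130 135 140 146 150 155 160 163 162 155 142 131 120 116 115 115 117 121 124 126 126 126 127 126 125 126 127 128 128 126 126 127
```

The rectified profiles show the lip edge at x≈0.503 and the tongue tip butting against it. So the tongue is 1–3 mm too high whenever I lift. I back off, press down to far-rim contact, and push with a slight downward bias.

>>> send_rows([
  {"delta_pos": [0.5, 0, 0], "yaw": 0.004},
  {"delta_pos": [0, 0, -0.4], "yaw": 0},
  {"delta_pos": [0, 0, -0.3], "yaw": 0},
  {"delta_pos": [0, 0, -0.2], "yaw": 0},
  {"delta_pos": [0, 0, -0.2], "yaw": 0},
])

```text
t: 25.32
tcp_pos: [0.5794, 0.0278, 0.0459]
tool_rot: [0.997, 0.017, 0.078, 0.014]
force: [-4.2, 0.5, 20.7]
finger_gap: 0.62
```

```bash
python3 st.py
```

```text
25.325 [0.5794 0.0278 0.0459] F [-4.2371  0.4719 20.6688] M [-0.2097  0.5848 -0.084 ] yaw 0.033012926531185184 lean 0.156780315522612 -0.02499922542141167 0.6201854914943655
```

>>> send_rows([
  {"delta_pos": [-0.4, 0, -0.15], "yaw": 0},
  {"delta_pos": [-0.4, 0, -0.15], "yaw": 0},
  {"delta_pos": [-0.4, 0, -0.15], "yaw": 0},
])

```text
t: 25.7
tcp_pos: [0.5775, 0.0274, 0.0472]
tool_rot: [0.996, 0.018, 0.09, 0.016]
force: [5.0, 3.2, 6.5]
finger_gap: 0.619
```

```bash
python3 st.py
```

```text
25.7 [0.5775 0.0274 0.0472] F [4.9673 3.208  6.4854] M [ 0.0384 -0.3894  0.1755] yaw 0.036088956992009306 lean 0.1804766615951293 -0.027919772298158667 0.6189929691193079
```

```bash
python3 pic.py side15 0 0 0 1 1; python3 prof.py .06 side15
python3 - <<'E'
from h import *
# plate +y edge: sub-pixel row of streak/edge vs col
g=cv2.cvtColor(cv2.imread("pics/side15.png"),cv2.COLOR_BGR2HSV)[...,2]
print("col",*range(172,226,3))
for r in range(242,264):print(r,*["%3d"%v for v in g[r,172:226:3]])
E
```

```text
col   0
x mm    478 480 482 484 486 488 490 492 494 496 498 500 502 504 506 508 510 512 514 516 518 520 522 524 526 528 530 532 534 536 538 540 542 544 546
side15  0.055 121 127 132 139 144 145 144 151 166 177 175 157 139 128 124 125 125 124 123 122 122 124 125 126 126 126 125 126 126 127 126 125 126 126 126
side15  0.07 120 122 123 126 131 139 143 145 145 140 134 128 124 123 125 125 124 123 122 122 123 125 125 126 126 126 126 126 126 126 126 126 126 126 127
side15  0.08 122 124 127 129 134 141 150 153 150 146 143 144 141 135 130 127 123 122 122 124 127 128 129 129 128 128 128 129 129 129 129 129 130 129 129
col 172 175 178 181 184 187 190 193 196 199 202 205 208 211 214 217 220 223
242 217 223 173 193 228 228 222 173 170 172 185  62  67 106 126 127 125 126
243 217 218 164 206 227 228 207 186 183 183 181  60  70 105 128 128 126 126
244 221 209 171 214 227 228 195 189 184 195 179  68  69 107 126 126 125 128
245 223 196 181 222 228 227 206 186 181 210 190  86  76 111 126 127 126 127
246 224 184 176 226 228 228 224 204 193 221 199 110  93 119 125 126 125 126
247 225 171 187 228 228 227 
[... 563 characters left out ...]
 126 127 126 126
255 225 179 178 227 221 195 166 132 124 133 129 130 129 126 128 126 127 126
256 220 168 179 227 227 225 207 178 149 130 116 128 129 128 127 127 126 126
257 207 190 207 228 227 228 226 219 195 158 105 118 129 131 130 128 126 126
258 179 196 219 226 227 227 227 228 225 196 120 111 128 128 130 129 127 127
259 147 170 196 217 226 228 227 228 228 216 150 127 124 126 131 130 128 128
260 132 143 157 184 208 224 227 227 227 218 180 160 134 139 149 133 128 128
261 131 137 137 149 170 195 217 225 227 217 201 192 165 169 178 156 136 123
262 131 137 136 137 142 156 184 206 220 210 205 204 196 197 199 185 159 132
263 129 139 137 137 136 137 148 167 189 195 202 206 205 206 205 202 174 163
```

Run:
```python
from h import *
a=manip.snapshot("top");cv2.imwrite("pics/top16.png",a)
def pr(cam,n,x,ys,z):
    g=cv2.cvtColor(cv2.imread("pics/%s.png"%n),cv2.COLOR_BGR2HSV)[...,2].astype(np.float32)
    p=proj(cam,[[x,y,z] for y in ys]).astype(np.float32)
    print(n,"x",x," ".join("%3d"%k for k in cv2.remap(g,p[:,0].copy(),p[:,1].copy(),cv2.INTER_LINEAR).ravel()))
ym=np.arange(-.056,-.014,.002);yp=np.arange(.072,.116,.002)
print("y",*["%3d"%round(v*1e3) for v in ym])
for x in(.53,.55,.57,.59,.61):pr("top","top0",x,ym,.058)
for n in("top13","top16"):
    for x in(.55,.59,.61):pr("top",n,x,ym,.058)
print("y",*["%3d"%round(v*1e3) for v in yp])
for x in(.53,.55,.57,.59,.61):pr("top","top0",x,yp,.058)
for n in("side6","side15","side10"):
    for x in(.55,.58,.61):pr("side",n,x,yp,.058)
```

```text
y -56 -54 -52 -50 -48 -46 -44 -42 -40 -38 -36 -34 -32 -30 -28 -26 -24 -22 -20 -18 -16
top0 x 0.53 170 149 142 145 165 177 177 176 176 177 177 177 174 173 175 176 176 167 149 122 112
top0 x 0.55 173 155 139 143 158 176 177 177 176 176 177 177 177 177 177 178 178 168 152 123 107
top0 x 0.57 160 138 107 128 153 170 176 177 177 177 177 176 176 177 177 177 176 171 157 134 109
top0 x 0.59 161 143 113 114 146 165 177 178 178 177 177 177 177 177 176 176 175 175 155 130 103
top0 x 0.61 167 149 132 118 143 161 175 177 176 176 176 176 176 177 177 177 176 170 163 154 151
top13 x 0.55 173 155 141 145 155 167 157 147 137 127 117 113 112 114 117 119 120 120 121 118 118
top13 x 0.59 160 142 112 112 142 163 177 176 176 176 161 137  99  80  68  60  56  55  59  64  66
top13 x 0.61 167 149 132 118 144 162 174 176 176 176 176 177 166 158 160 168 177 176 176 176 176
top16 x 0.55 173 155 141 145 159 177 170 163 152 143 133 125 118 113 114 114 113 110 106 107 107
top16 x 0.59 161 145 112 112 143 163 176 176 177 177 176 172 162 138 108  89  77  74  61  54  68
top16 x 0.61 166 149 131 116 143 162 173 175 175 
[... 912 characters left out ...]
 220 220 220 220 220 220 220 220 220 219 214 202 186 163 146 135
side15 x 0.55 127 127 129 130 129 127 126 126 131 141 158 174 190 199 204 203 201 192 182 164 148 137 132
side15 x 0.58 172 171 162 151 138 130 128 146 166 193 214 223 227 227 227 227 224 219 205 184 164 145 137
side15 x 0.61 219 207 186 160 143 131 135 144 167 192 211 225 226 227 227 226 226 223 212 195 172 153 141
side10 x 0.55 125 125 125 125 127 129 135 145 162 179 193 201 204 205 205 204 202 192 181 163 148 137 131
side10 x 0.58 125 125 126 127 130 130 131 128 127 132 142 164 182 195 202 204 202 197 186 170 154 140 136
side10 x 0.61 214 221 213 199 176 154 147 148 169 191 210 225 226 226 226 226 226 222 210 194 171 152 140
```

The top view puts the recess centre at y≈0.030 and the cover centre at 0.0275. It is nearly touching the -y rim, so it needs +2.5 mm. I lift, re-centre and press again.

>>> send_rows([
  {"delta_pos": [0.4, 0, 0.4], "yaw": 0},
  {"delta_pos": [0.2, 0.25, 0], "yaw": -0.006},
  {"delta_pos": [0, 0, -0.4], "yaw": 0},
  {"delta_pos": [0, 0, -0.2], "yaw": 0},
  {"delta_pos": [0, 0, 0], "yaw": 0},
])

```text
t: 26.42
tcp_pos: [0.5802, 0.0304, 0.0441]
tool_rot: [0.996, 0.015, 0.087, 0.015]
force: [-1.7, 0.3, 5.0]
finger_gap: 0.622
```

```bash
python3 st.py
```

```text
26.425 [0.5802 0.0304 0.0441] F [-1.6727  0.3383  5.0259] M [0.4008 0.157  0.1037] yaw 0.02912423619977326 lean 0.17331798488723746 -0.028138312414000728 0.6219152314887235
```

>>> send_rows([
  {"delta_pos": [0, -0.1, -0.2], "yaw": 0},
  {"delta_pos": [0, 0, -0.2], "yaw": 0},
  {"delta_pos": [0, 0, -0.2], "yaw": 0},
])

```text
t: 26.8
tcp_pos: [0.5805, 0.0304, 0.0437]
tool_rot: [0.996, 0.014, 0.089, 0.015]
force: [-5.6, -1.4, 18.5]
finger_gap: 0.619
```

```bash
python3 st.py
```

```text
26.8 [0.5805 0.0304 0.0437] F [-5.6149 -1.4281 18.5139] M [0.645  0.5895 0.2001] yaw 0.028290762423491496 lean 0.17746498470881727 -0.026837905730539183 0.6185236428308526
```

>>> send_rows([
  {"delta_pos": [-0.4, 0, -0.1], "yaw": 0},
  {"delta_pos": [-0.4, 0, -0.1], "yaw": 0},
  {"delta_pos": [-0.4, 0, -0.1], "yaw": 0},
])

```text
t: 27.18
tcp_pos: [0.5752, 0.0293, 0.0441]
tool_rot: [0.995, 0.013, 0.097, 0.015]
force: [4.3, -0.7, 6.8]
finger_gap: 0.619
```

```bash
python3 st.py; python3 pic.py side17 0 0 0 1 1; python3 prof.py .06 side17
```

```text
27.175 [0.5752 0.0293 0.0441] F [ 4.3256 -0.6605  6.7657] M [ 0.1834 -0.4451 -0.1805] yaw 0.025070774732989964 lean 0.19301941879608792 -0.028361888796946497 0.6189238785847891
col   0
x mm    478 480 482 484 486 488 490 492 494 496 498 500 502 504 506 508 510 512 514 516 518 520 522 524 526 528 530 532 534 536 538 540 542 544 546
side17  0.055 129 138 142 140 134 134 141 147 142 132 123 123 124 125 125 125 122 120 121 124 125 125 125 125 125 126 125 124 125 126 126 126 126 126 126
side17  0.07 121 127 133 138 141 142 141 138 130 125 123 123 123 124 124 124 122 121 122 124 125 126 126 126 126 126 125 125 125 126 126 126 126 126 126
side17  0.08 121 124 128 135 139 138 133 127 125 127 128 127 126 125 124 122 121 121 123 125 126 126 127 127 127 127 127 126 126 127 127 127 127 126 127
```

The tongue step moved on to 0.5115, so the tip is now about 4 mm under the lip. I keep pushing.

>>> send_rows([
  {"delta_pos": [-0.4, 0.05, -0.1], "yaw": 0},
  {"delta_pos": [-0.4, 0, -0.1], "yaw": 0},
])

```text
t: 27.48
tcp_pos: [0.5723, 0.0286, 0.0439]
tool_rot: [0.995, 0.011, 0.103, 0.016]
force: [3.8, -0.1, 6.8]
finger_gap: 0.619
```

```bash
python3 st.py; python3 pic.py side18 0 0 0 1 1; python3 prof.py .06 side18
```

```text
27.475 [0.5723 0.0286 0.0439] F [ 3.779  -0.09    6.7824] M [ 0.3498 -0.46   -0.189 ] yaw 0.0228853189862393 lean 0.20443515716626517 -0.0299412376694237 0.6191680816414619
col   0
x mm    478 480 482 484 486 488 490 492 494 496 498 500 502 504 506 508 510 512 514 516 518 520 522 524 526 528 530 532 534 536 538 540 542 544 546
side18  0.055 125 127 126 124 123 124 124 123 122 123 123 123 123 124 123 122 121 123 125 125 125 125 125 125 126 126 126 126 125 125 126 126 127 126 126
side18  0.07 132 135 134 132 127 123 122 123 124 123 123 123 123 123 121 120 121 123 124 126 126 125 125 126 126 126 126 126 126 126 126 126 126 126 126
side18  0.08 128 134 135 133 130 127 125 123 123 124 125 125 124 122 120 120 121 124 126 126 125 125 126 126 127 127 126 127 127 127 127 127 128 128 128
```

>>> send_rows([
  {"delta_pos": [-0.4, 0.05, -0.1], "yaw": 0.004},
  {"delta_pos": [-0.3, 0, -0.1], "yaw": 0},
])

```text
t: 27.78
tcp_pos: [0.5705, 0.028, 0.0438]
tool_rot: [0.994, 0.012, 0.108, 0.017]
force: [2.8, -0.8, 5.8]
finger_gap: 0.62
```

```bash
python3 st.py; python3 pic.py side19 0 0 0 1 1; python3 prof.py .06 side19
```

```text
27.775 [0.5705 0.028  0.0438] F [ 2.7838 -0.7716  5.8073] M [ 0.0914 -0.259  -0.1193] yaw 0.024224272787123 lean 0.21599793510082238 -0.030483015272290387 0.619967169922997
col   0
x mm    478 480 482 484 486 488 490 492 494 496 498 500 502 504 506 508 510 512 514 516 518 520 522 524 526 528 530 532 534 536 538 540 542 544 546
side19  0.055 119 122 123 123 123 123 123 123 124 123 123 123 123 121 120 120 122 124 125 125 125 125 126 125 125 125 125 126 126 126 126 126 126 125 125
side19  0.07 120 122 123 122 123 123 123 123 123 123 123 123 123 120 119 120 122 124 125 125 125 125 125 125 125 125 125 125 126 126 126 126 126 126 126
side19  0.08 123 125 127 128 128 126 125 123 122 122 122 124 124 122 120 121 124 125 126 126 125 125 126 126 126 126 126 127 127 127 127 128 128 128 128
```

>>> send_rows([
  {"delta_pos": [-0.4, 0.15, -0.1], "yaw": 0.004},
  {"delta_pos": [-0.3, 0, -0.15], "yaw": 0},
  {"delta_pos": [0, 0, -0.2], "yaw": 0},
])

```text
t: 28.2
tcp_pos: [0.569, 0.0278, 0.0412]
tool_rot: [0.993, 0.013, 0.115, 0.018]
force: [1.2, 0.6, 5.2]
finger_gap: 0.625
```

```bash
python3 st.py; python3 pic.py side20 238 268 168 224 3; python3 prof.py .06 side20
```

```text
28.2 [0.569  0.0278 0.0412] F [1.1867 0.5855 5.1811] M [ 0.3183  0.0675 -0.0675] yaw 0.026570674471163843 lean 0.2279889798510444 -0.031781351645444336 0.6254631340374379
col 168 171 174 177 180 183 186 189 192 195 198 201 204 207 210 213 216 219 222
238 235 237 235 223 211 164 223 227 215 226 225 168 110  63  63  61  66 113 127
239 236 239 224 225 192 180 226 227 213 228 214 180  96  63  64  60  72 118 127
240 236 238 221 223 172 206 227 225 216 228 193 181 111  67  65  61  79 123 126
241 235 236 223 212 164 222 227 223 221 229 173 170 140  87  63  63  92 126 126
242 236 229 224 194 172 225 226 219 225 227 165 164 162 119  63  66 103 126 125
243 236 216 225 175 189 226 227 213 227 223 171 171 168 139  62  72 108 126 126
244 236 215 223 165 202 227 226 210 228 204 182 183 177 137  62  79 111 126 126
245 236 218 218 160 214 227 223 217 228 179 181 185 193 126  61  83 116 127 126
246 236 220 210 157 222 227 215 222 228 164 166 175 211 121  61  87 117 127 126
247 233 223 198 160 225 226 203 226 228 180 161 162 226 133  62  91 118 127 127
248 227 225 184 176 227 227 204 228 228 210 180 1
[... 1458 characters left out ...]
 203 128 185
267 237 229 141 138 138 138 138 138 136 136 134 132 131 139 153 170 187 157 197
x mm    478 480 482 484 486 488 490 492 494 496 498 500 502 504 506 508 510 512 514 516 518 520 522 524 526 528 530 532 534 536 538 540 542 544 546
side20  0.055 119 122 123 123 123 123 123 123 123 123 124 123 124 124 124 125 126 125 125 125 125 125 125 125 125 126 125 124 126 126 126 125 125 126 126
side20  0.07 119 122 122 122 122 123 123 123 123 123 123 123 124 124 124 125 125 125 125 125 125 125 125 125 126 126 126 126 127 126 126 126 126 126 126
side20  0.08 122 124 126 125 124 123 123 122 122 122 123 124 125 124 124 125 125 125 125 125 125 126 126 127 126 126 126 126 126 126 127 127 127 128 128
```

The far edge has dropped in and the plate edge now runs along the rim gap, nearly flat. I lower gently to home, expected at reading about 0.0385.

>>> send_rows([
  {"delta_pos": [0, 0, -0.15], "yaw": 0},
  {"delta_pos": [0, 0, -0.15], "yaw": 0},
  {"delta_pos": [0, 0, -0.15], "yaw": 0},
])

```text
t: 28.62
tcp_pos: [0.57, 0.0275, 0.0388]
tool_rot: [0.993, 0.013, 0.116, 0.018]
force: [-0.6, -2.3, 12.3]
finger_gap: 0.619
```

```bash
python3 st.py
```

```text
28.625 [0.57   0.0275 0.0388] F [-0.567  -2.3153 12.3221] M [ 0.2664  0.0583 -0.0104] yaw 0.025572572936350103 lean 0.23149890526013714 -0.032057113794892664 0.6188314060973896
```

>>> send_rows([
  {"delta_pos": [0, 0, -0.3], "yaw": 0},
  {"delta_pos": [0, 0, -0.3], "yaw": 0},
  {"delta_pos": [0, 0, -0.3], "yaw": 0},
  {"delta_pos": [0, 0, -0.3], "yaw": 0},
])

```text
t: 29.12
tcp_pos: [0.5705, 0.0272, 0.0378]
tool_rot: [0.992, 0.012, 0.122, 0.018]
force: [-6.1, -1.3, 29.2]
finger_gap: 0.62
```

```bash
python3 st.py; python3 pic.py side21 238 268 168 224 3;python3 prof.py .06 side21
```

```text
29.125 [0.5705 0.0272 0.0378] F [-6.0538 -1.3441 29.2049] M [0.7799 0.2477 0.2072] yaw 0.024438065421725493 lean 0.24272593156981068 -0.033496499962090705 0.6204085328737564
col 168 171 174 177 180 183 186 189 192 195 198 201 204 207 210 213 216 219 222
238 235 237 235 224 211 164 224 227 199 210 227 170 124  61  63  63  63 109 124
239 236 238 224 225 192 181 227 227 182 224 226 164 124  62  63  60  67 110 125
240 236 239 221 223 171 206 227 226 177 227 221 171 105  63  64  61  71 114 125
241 235 237 223 213 164 223 227 222 188 228 203 178 101  65  65  60  78 121 123
242 235 229 225 193 173 226 227 210 208 228 178 173 127  76  64  63  91 124 123
243 236 216 224 176 189 226 227 191 222 228 163 162 152 101  63  66 101 124 125
244 236 214 223 165 201 227 226 180 226 224 164 156 160 121  62  70 109 124 124
245 236 218 219 160 214 227 224 186 227 210 172 164 173 125  63  81 112 125 124
246 235 221 209 156 222 227 211 202 228 188 169 174 195 118  60  87 115 124 125
247 233 223 198 161 225 228 187 219 227 167 161 172 214 115  62  91 117 124 123
248 227 225 183 174 227 227 174 225 226 168 16
[... 1461 characters left out ...]
 203 127 186
267 236 228 140 137 138 137 138 138 137 136 133 133 133 139 154 171 188 158 197
x mm    478 480 482 484 486 488 490 492 494 496 498 500 502 504 506 508 510 512 514 516 518 520 522 524 526 528 530 532 534 536 538 540 542 544 546
side21  0.055 119 122 123 123 123 123 123 123 123 123 123 123 123 123 123 123 123 123 123 123 124 124 124 124 123 123 123 123 123 124 124 124 123 123 123
side21  0.07 119 122 123 123 123 123 123 123 122 122 123 123 123 123 123 123 123 123 123 123 123 123 123 123 124 123 123 123 123 124 124 124 124 124 124
side21  0.08 121 122 122 122 122 122 123 122 122 122 122 124 125 125 125 125 124 124 123 123 123 124 124 124 124 125 124 124 124 124 125 125 125 125 126
```

Home: the gap line is thin and even along the whole edge, and the plate is flush with the rim. I unload, then let go.

>>> send_rows([
  {"delta_pos": [0, 0, 0.05], "yaw": 0},
  {"delta_pos": [0, 0, 0], "yaw": 0},
])

```text
t: 29.42
tcp_pos: [0.5701, 0.0273, 0.0393]
tool_rot: [0.992, 0.012, 0.123, 0.018]
force: [2.2, -0.8, 1.9]
finger_gap: 0.621
```

>>> send_rows([
  {"delta_pos": [0, 0, 0], "yaw": 0},
  {"delta_pos": [0, 0, 0], "yaw": 0},
  {"delta_pos": [0, 0, 0], "yaw": 0},
  {"delta_pos": [0, 0, 0], "yaw": 0},
], grip=-0.7)

```text
t: 29.92
tcp_pos: [0.5648, 0.0281, 0.0355]
tool_rot: [0.993, 0.013, 0.116, 0.018]
force: [1.0, 0.3, -0.4]
finger_gap: 0.848
```

```bash
python3 st.py
```

```text
29.925 [0.5648 0.0281 0.0355] F [ 1.0075  0.3077 -0.3611] M [-0.0604  0.0848  0.062 ] yaw 0.026232186918253405 lean 0.23159025985121356 -0.0320763798205642 0.8481247495681418
```

>>> send_rows([
  {"delta_pos": [-0.2, 0, 1], "yaw": 0},
  {"delta_pos": [-0.4, 0, 2], "yaw": 0},
  {"delta_pos": [-0.5, 0, 3], "yaw": 0},
  {"delta_pos": [0, 0, 5], "yaw": 0},
  {"delta_pos": [0, 0, 5], "yaw": 0},
  {"delta_pos": [0, -5, 2], "yaw": 0},
  {"delta_pos": [0, -6, 0], "yaw": 0},
  {"delta_pos": [0, -6, 0], "yaw": 0},
  {"delta_pos": [0, -6, 0], "yaw": 0},
  {"delta_pos": [0, -6, 0], "yaw": 0},
])

```text
t: 31.18
tcp_pos: [0.5501, -0.2646, 0.2288]
tool_rot: [0.992, 0.019, 0.119, 0.019]
force: [0.6, 0.4, 0.4]
finger_gap: 0.848
```

```bash
python3 st.py; python3 pic.py side22 0 0 0 1 1; python3 prof.py .06 side22
python3 - <<'E'
from h import *
a=manip.snapshot("top");cv2.imwrite("pics/top22.png",a)
def pr(cam,n,P):
    g=cv2.cvtColor(cv2.imread("pics/%s.png"%n),cv2.COLOR_BGR2HSV)[...,2].astype(np.float32)
    p=proj(cam,P).astype(np.float32);return " ".join("%3d"%k for k in cv2.remap(g,p[:,0].copy(),p[:,1].copy(),cv2.INTER_LINEAR).ravel())
def W(x,y,z):return [.5597+x-.028*y,.030+y+.028*x,z]
t=np.arange(48,92,2)/1e3
print("far x ",*["%3d"%(k*1e3) for k in t])
for y in(-.045,-.02,.02,.045):print("side",y,pr("side","side22",[W(k,y,.058) for k in t]))
print("+y    ",*["%3d"%(k*1e3) for k in t])
for x in(-.04,-.01,.02,.05):print("side",x,pr("side","side22",[W(x,k,.058) for k in t]))
for x in(-.04,-.01,.02,.05):print("side -y",x,pr("side","side22",[W(x,-k,.058) for k in t]))
h=cv2.cvtColor(cv2.imread("pics/side22.png"),cv2.COLOR_BGR2HSV)
xs=np.arange(-14,26,2)/1e3
print("bar x",*["%3d"%(k*1e3) for k in xs]);
for y in(-.015,0,.015):print("bar",pr("side","side22",[W(k,y,.074) for k in xs]))
# change check of other objects vs first picture
b0=cv2.imread("pics/side0.png");b1=cv2.imread("pics/side22.png")
for nm,P in(("driver",[.45,-.26,.013]),("remote",[.42,.29,.018]),):print(nm,proj("side",P))
d=cv2.absdiff(b0,b1).max(2);print("remote diff",d[330:375,222:292].mean(),"driver diff",d[198:214,290:330].mean())
E
```

```text
31.175 [ 0.5501 -0.2646  0.2288] F [0.5661 0.3512 0.4247] M [ 0.0262  0.0728 -0.0051] yaw 0.03774081298800142 lean 0.23783714331392347 -0.03351439388645997 0.8483660334627479
col   0
x mm    478 480 482 484 486 488 490 492 494 496 498 500 502 504 506 508 510 512 514 516 518 520 522 524 526 528 530 532 534 536 538 540 542 544 546
side22  0.055 200 216 220 219 219 219 219 219 219 219 219 219 219 219 219 219 219 219 219 219 219 219 219 219 219 219 219 219 219 219 219 219 219 219 219
side22  0.07 201 216 220 219 219 219 219 219 219 219 219 219 219 219 219 219 219 219 219 219 219 219 219 219 219 219 219 219 219 219 219 219 219 219 219
side22  0.08 206 218 219 219 219 219 219 219 218 219 219 219 219 217 214 211 208 208 210 212 212 211 210 210 209 211 213 211 209 208 208 209 211 208 207
far x   48  50  52  54  56  58  60  62  64  66  68  70  72  74  76  78  80  82  84  86  88  90
side -0.045 218 219 220 220 219 214 200 183 174 182 199 212 219 220 219 219 219 218 216 212 221 227
side -0.02 188 209 219 221 219 215 200 182 169 173 192 209 218 219 219 219 219 220 222 222 224 224
side 0.02 189 2
[... 825 characters left out ...]
9 219 219 219 219 218 218 217 218 221 227 232 232
side -y 0.02 218 218 217 216 213 212 213 215 217 219 219 219 219 219 218 217 214 211 213 222 228 229
side -y 0.05 219 219 219 217 215 214 214 215 216 218 218 219 219 220 218 216 213 210 212 219 225 225
bar x -14 -12 -10  -8  -6  -4  -2   0   2   4   6   8  10  12  14  16  18  20  22  24
bar 220 217 203 178 144 121 119 135 166 195 212 220 220 217 209 193 171 161 161 165
bar 216 205 181 151 125 111 114 133 158 186 206 216 219 219 211 195 176 163 166 166
bar 218 208 188 157 129 113 110 125 150 174 192 195 197 199 196 186 169 160 164 169
driver [[291.8229 202.211 ]]
remote [[227.6664 348.1197]]
remote diff 19.017777777777777 driver diff 13.478125
```

Run:
```python
from h import *
for n,r in(("top",(215,268,132,172)),("side",(328,380,215,300)),("side",(196,216,285,335))):
    i=[cv2.imread("pics/%s%d.png"%(n,k)) for k in(0,22)]
    p=[cv2.Canny(x,60,150)[r[0]:r[1],r[2]:r[3]].astype(np.float32) for x in i]
    p=[cv2.GaussianBlur(x,(0,0),1.5) for x in p]
    print(n,cv2.phaseCorrelate(*p))
print(manip.sign_off())
```

```text
top ((0.17131173527420174, 0.03684279942510571), 0.350684893352014)
side ((0.1511016281680142, 0.08650374855362486), 0.7730287323272768)
side ((-0.3904125556940272, 0.2155190228892696), 0.31364499771595)
the job is handed in; nothing more can be done
None
```

The battery pack is in the bay and the cover is closed over it. I handed the job in at about 31 s, with the gripper clear. I don't have a verdict.

**What I did**
- **Pack:** I lowered the pack until it touched the bay floor and let go. The first grasp closed above it, because the fingers really end about 20 mm short of the reported TCP.
- **Cover:** I gripped the bar by its ends and tilted the cover by pressing its far edge on the rim. I then slid the tongue under the lip, pressed the cover down gently and let go. It took several tries, because the tongue first butted against the lip and the cover rode on a side rim. I pressed with up to about 30 N.

**Last checks**
- **Pack:** it lay flat in the bay after release. I could not see it once the cover was on.
- **Cover:** in the last side view, the gaps along the far and +y edges are thin and even. The plate looks flush with the rim, and its far edge sits where it should when fully home. I judged this from brightness profiles, because I had used all 12 views.
- **Other objects:** the remote and screwdriver show shifts under half a pixel. The match for the screwdriver is weak, but the robot never went near either one.

**What went against expectation:** the tool leaned up to about 14° during the insertion, and some moment readings disagreed with the pictures about which rim was touching. I went by the pictures.

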